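# Fill the drum carrier and weigh it on the spring scale

### The arm

A 6-joint arm with a two-finger parallel gripper is mounted at the origin on the work surface. World frame = base frame: x ahead of the robot, y to its left, z up, the work surface at z = 0. Lengths are in m, angles in rad, forces in N, time in s.
With the tool pointing down it reaches from about 0.3 to 0.75 m from the base axis. Payload 8.5 kg.
Tool frame: the origin (TCP) lies midway between the tips of the shut fingers; the grasp point (between the pads) lies 19 mm behind it; z points along the fingers, x is the direction in which the jaws open and shut, and the axes are right-handed (so a half turn about z gives the same grasp; the last joint's range is limited). The gripper opens to 88 mm and grips with 3 to 60 N. Pads are 18 mm wide; open, the fingers measure 123 mm over their backs; the gripper's body (75 mm by 187 mm) begins 45 mm behind the grasp point.
Start: joints at [-1.435, 0.381, 1.297, -0, 1.464, -0.215], TCP at [0.189, -0.516, 0.239] pointing down, gripper open.
Joint ranges: [-3.11, 3.11], [-0.89, 2.33], [0.22, 2.48], [-1.42, 4.56], [0.17, 2.85], [-2.88, 2.88]. Speed limits (rad/s): [2.39, 2.39, 3.14, 3.14, 3.14, 3.14].

### API

Orientations are given as a unit quaternion [w, x, y, z].
In Python, from bench import sensors, optics, arm gives the robot as it stands.
- The arm moves only by the shell command python3 -m jog 'ROWS' [FORCE]. ROWS is JSON, a list of rows, each an object of numbers: "x", "y", "z": the shift along the tool's x, y, z in units of 30 mm (1.0 is 30 mm); "wx", "wy", "wz": the turn, a rotation vector about the tool's x, y, z in units of 6 degrees (1.0 is 6 degrees); "gripper": the finger opening in mm, from 0 to 88.1. A call has 1 to 20 rows; each row shifts and turns the commanded pose from where the row before left it, along the tool's axes as they then stand; what a row does not reach is not made up. A row lasts 1/12 s, in which the tool goes at most 41.7 mm and 7.16 degrees, less where a joint would pass 70% of its speed; a pose out of reach is approached as far as the arm can. A call is refused whole if a number of a shift passes 1 or a number of a turn 1, either way. A call with a gripper value outside its range is refused whole. The fingers move at their own pace and stop on an object; FORCE is the grip in N (left out, the last holds). Time passes only in rows, so rows that do not move let the fingers close. It gives the time, the measured TCP pose, the force and the opening at its end, in the units of the state.
- sensors.state(): the state, without advancing time (a new reading comes with each control period).
- optics.camera(name): name is "scene" or "top"; returns a dict with "color" (384x512x3 uint8, red, green, blue), "fx", "fy", "cx", "cy" (pixels), "eye" and "rotation" of the camera in the world. Camera axes: x right, y down, z forward; pixel columns grow to the right and rows downward; lengths in m; the calibration is good to about 2 mm. A picture is of the moment at which its call begins. There is no depth.
- arm.hand_in(): hands the job in, once; it reports no verdict.
The state is a dict: "clock": time; "q": joint angles; "joint_vel": joint speeds; "tau": joint torques, N m; "ee_pos": TCP position; "orientation": TCP orientation; "contact_force": force on the tool from outside, world axes, zero at the start; "torque": the same for the moment, N m; "grip_width": finger opening in m.
Only numpy, scipy, OpenCV 4.12 (cv2) and the standard library are available. Lean on these libraries where they do the work, as an engineer would, in place of code of your own. Each camera call takes 0.05 s, during which the arm holds its last target.

### The job

Set the loose drum down upright in the empty place of the plywood carrier. Then hang the carrier by its steel bail on the hook of the spring scale, and let it down gently, keeping hold until the spring is carrying the load; let go and leave it hanging free with the pointer at rest. Leave the other things on the bench where they are.

Things in the scene. Friction and masses are not known exactly. Their poses are not given: they have to be found in the camera images.
- carrier: Slim plywood tote 60 (x) by 236 mm (y), rim 26 mm high; origin under its centre, z up; 0.3 to 0.55 kg. Four places in a row: black drums fixed at y = -46, 46 and 92.5 mm, tops 66 mm high; y = -92.5 empty. A handle board, 12 mm thick in y, stands at y = 0, x -56 to 30 mm, top at z = 105 mm, with a wire bail above. Filled, it balances below the bail.
- carrier_bail (a point): Middle of the bail's straight bar, at (0, 0, 170) mm in the carrier; it comes to lie at hook_seat. The bail is a U of 6 mm round steel across the board, bar along y, legs at y = +-18 mm, standing on a block 16 x 44 mm whose top is at z = 111 mm.
- carrier_grip (a point): Place to hold the handle board, at (-38, 0, 93) mm in the carrier: pinch the 12 mm board across y, gripper leaning 22 to 35 degrees back towards the carrier's -x side, as the bail and later the scale's housing are above. The board's nose (x below -30 mm) reaches down only to z = 65 mm.
- carrier_place (a point): Centre of the floor of the empty place, at (0, -92.5, 6) mm in the carrier; the place is 48 mm (x) by about 44 mm (y) wide, with walls 20 mm above its floor. Where the drum's underside belongs.
- drum: Loose black turned drum with two brass bands, 40 mm across and 60 mm high, its foot tapering to 32 mm over the lowest 8 mm, standing upright; origin at the centre of its underside, z up, about 0.06 to 0.08 kg.
- scale: Spring scale on a fixed stand; origin on the bench straight below the hook. x points from hook to column (28 mm thick, x = 150 mm). Base plate 12 mm high, x 0 to 200, y +-70 mm. Grey housing above the hook: x +-34, y +-35 mm, z 370 to 520 mm, graduated faces and pointer on its y sides.
- hook_seat (a point): Where the bail's axis lies when hung; 280 mm above the bench when empty, sinks with the hook. Hook of 8 mm round steel in the scale's xz plane, open towards -x: bottom 11 mm below the seat, shank at x = 13 mm up to 34 mm above the seat, then at x = 0. The bail goes in over the tip from -x, then down.
- hook_tip (a point): Top end of the hook's upturned tip, 16 mm to the -x side of the seat and 18 mm above it.
- hook (a joint): How far the spring hook and the pointer have sunk (m): 0 empty, up to 0.105. About 11 mm per newton (90 N/m), lightly damped; the filled carrier sinks it about 40 to 70 mm.
- crown: Bystander: loose black crown, 60 mm brass-edged flange below, 8 teeth on top, 41 mm high; origin at the centre of its underside.
- mallet: Bystander: rubber mallet lying down, head 70 mm thick and 90 mm long, wooden handle 220 mm long towards its +x; origin on the bench below the head.
- plates: Bystander: two grey base plates 110 x 80 x 12 mm lying on each other; origin at the centre of the lower underside.
- gluepot: Bystander: closed white pot, 84 mm across, 85 mm high; origin at the centre of its underside.
Not all that is in view belongs to the job. What is shaped like the drum but green is not meant.

How it is judged:
On the way, in this order (a step that is already met when the one before it is completed fails the run):
1. the drum stands in the empty place of the carrier, let go (distance between drum and carrier_place below 0.01 m and angle between drum's own z axis and vertical below 0.2 rad and contact force between the fingers and drum below 0.05 N), for 0.2 s.
2. the carrier's bail is in the hook and has drawn the spring down 20 mm or more while the gripper still holds the carrier (distance between carrier_bail and hook_seat below 0.015 m and value of joint hook above 0.02 m and contact force between carrier and scale above 0.5 N and contact force between the fingers and carrier above 0.5 N), for 0.1 s.
At the end, for the whole second after the job is handed in: The carrier hangs free and level (within 0.2 rad), bail within 15 mm of the hook's seat, spring drawn down 25 to 95 mm, pointer at rest (under 20 mm/s, carrier under 50 mm/s); the drum stands in its place in the carrier (underside within 10 mm of the place's floor centre) (distance between carrier_bail and hook_seat below 0.015 m and value of joint hook between 0.025 and 0.095 m and velocity of joint hook between -0.02 and 0.02 m/s and contact force between carrier and scale above 1 N and height (world z) of carrier above 0.015 m and angle between carrier's own z axis and vertical below 0.2 rad and linear speed of carrier below 0.05 m/s and distance between drum and carrier_place below 0.01 m and angle between drum's own z axis and vertical below 0.3 rad); the robot touches nothing.
It fails at once if the load was dropped on the scale: the hook sank faster than 0.2 m/s (velocity of joint hook above 0.2 m/s).
It fails at once if the drum was dropped or thrown (linear speed of drum above 0.7 m/s and contact force between the fingers and drum below 0.05 N and distance between drum and carrier_place above 0.015 m).
It fails at once if another thing on the bench was moved more than 30 mm (distance of any of crown, mallet, plates, gluepot from where it was at the start of the episode above 0.03 m).
It also fails if it takes over 61 s, if anything falls off the work surface, if the arm or the gripper's body presses on something with over 40 N, if the wrist force passes 120 N, or if a joint passes its speed limit or range.

## Working session

There is one attempt and no reset: what is moved stays moved. The work goes in short steps, Python scripts to look and compute and a shell command to move; the robot and the scene stay as the last step left them, time stands still between calls to the robot, and variables do not carry over. Pictures are saved under pics/ and viewed, and the job is handed in when it is done.

```bash
ls; mkdir -p pics; python3 - <<'E'
from bench import sensors, optics
import cv2
s=sensors.state();print(s)
for n in("scene","top"):
    c=optics.camera(n);print(n,c["fx"],c["fy"],c["cx"],c["cy"],c["eye"],c["rotation"])
    cv2.imwrite(f"pics/{n}0.png",cv2.resize(c["color"][:,:,::-1],(800,600),interpolation=cv2.INTER_CUBIC))
    cv2.imwrite(f"pics/raw_{n}0.png",c["color"][:,:,::-1])
E
```

```text
pics
{'clock': 0.0, 'q': array([-1.43529124e+00,  3.81213194e-01,  1.29823360e+00,  7.35075047e-06,
        1.46357974e+00, -2.15283132e-01]), 'joint_vel': array([-0.00064025, -0.00028291, -0.00060282,  0.00065146, -0.00112988,
       -0.00058898]), 'tau': array([-1.09634846e-03, -4.37931848e+01, -2.24557972e+01,  7.12847197e-02,
        3.52317828e-02, -1.24539338e-04]), 'ee_pos': array([ 0.18897255, -0.516234  ,  0.23813769]), 'orientation': array([-5.29244691e-04,  8.19645257e-01, -5.72870962e-01, -4.83648303e-04]), 'contact_force': array([-0.07548087, -0.17055667,  0.37209498]), 'torque': array([-0.02581813, -0.01607551, -0.00771223]), 'grip_width': 0.08819628342463251}
scene 498.0951724736682 498.0951724736682 257.63188215456654 192.86778625522237 [1.04304961 0.95261174 1.07641473] [-0.10070156  0.24128114  0.87444064 -0.40865166]
top 448.2867452448259 448.2867452448259 257.8797548389779 195.18861275546914 [0.29217041 0.04368074 1.74660999] [ 0.04911497 -0.6998927   0.71032184 -0.0563986 ]
```

View pics/scene0.png

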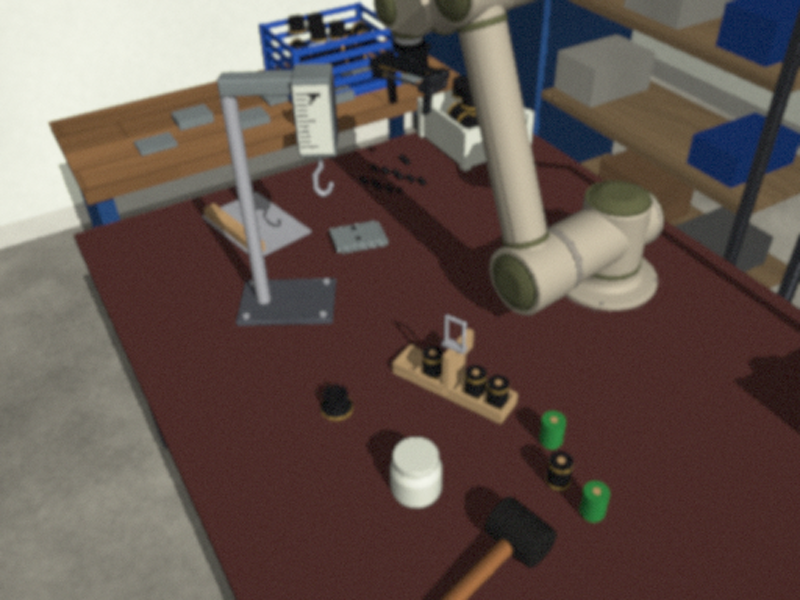

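View pics/top0.png

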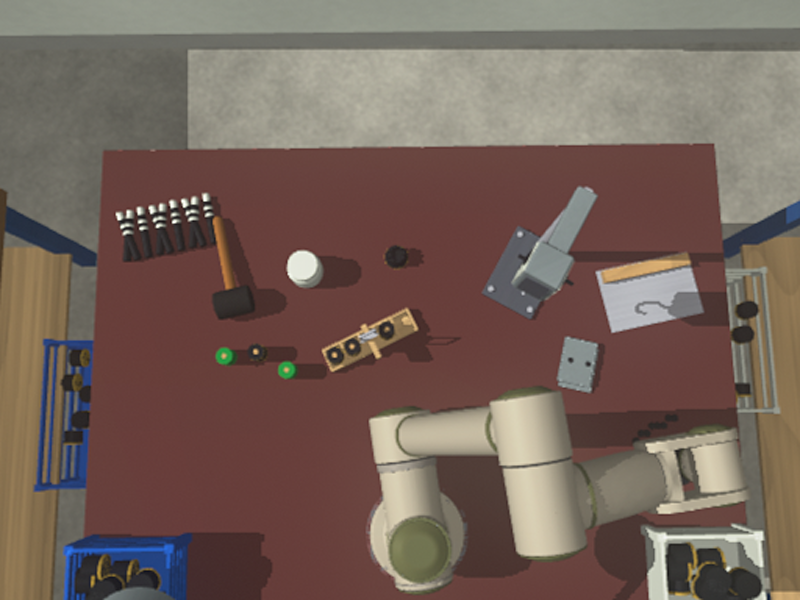

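Candidates for the drum, as pixels in the 800x600 scene/top pictures:
- Lone black drum: (560,470) / (257,353).
- Green drums: (553,430) and (595,502) / (287,369) and (224,355).
- Fixed drums in the carrier: (432,360), (476,378), (497,389).
- Crown: (337,403) / (396,257).

By the description it is the black drum between the two green ones. I'll check that in a close crop.

```bash
cat > h.py <<'E'
import numpy as np, cv2
from scipy.spatial.transform import Rotation as R
from bench import sensors, optics
def cam(n):
    c=optics.camera(n); return c
def Rm(c):
    r=np.asarray(c["rotation"],float)
    return r if r.shape==(3,3) else R.from_quat(r[[1,2,3,0]]).as_matrix()
def proj(c,p):
    d=(np.atleast_2d(p)-c["eye"])@Rm(c)
    return np.c_[c["fx"]*d[:,0]/d[:,2]+c["cx"],c["fy"]*d[:,1]/d[:,2]+c["cy"]]
def ray(c,uv):
    return Rm(c)@np.array([(uv[0]-c["cx"])/c["fx"],(uv[1]-c["cy"])/c["fy"],1])
def atz(c,uv,z):
    d=ray(c,uv);e=np.asarray(c["eye"]);return e+d*(z-e[2])/d[2]
def crop(c,u0,v0,w,h,name,pts=None,s=None):
    s=s or min(800//w,600//h)
    im=cv2.resize(c["color"][v0:v0+h,u0:u0+w,::-1],None,fx=s,fy=s,interpolation=cv2.INTER_CUBIC)
    if pts is not None:
        for u,v in pts: cv2.circle(im,(int((u+.5-u0)*s),int((v+.5-v0)*s)),2,(255,0,255),-1)
    cv2.imwrite("pics/"+name,im); return s
E
python3 - <<'E'
from h import *
c=cam("top"); crop(c,130,190,150,60,"t1a.png")
crop(c,300,115,90,70,"t1b.png")
c=cam("scene"); crop(c,330,250,80,90,"s1a.png"); crop(c,240,190,100,80,"s1b.png");crop(c,140,30,90,190,"s1c.png")
E
```

```text
(no output)
```

View pics/t1a.png

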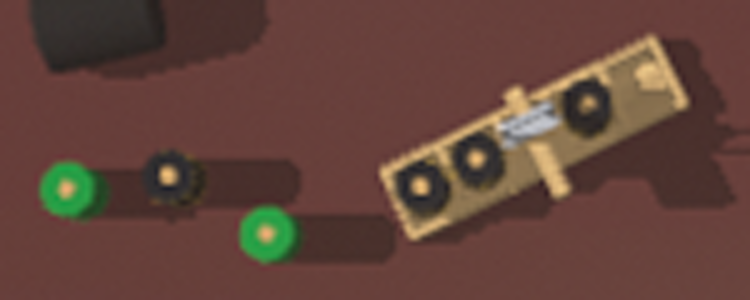

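View pics/t1b.png

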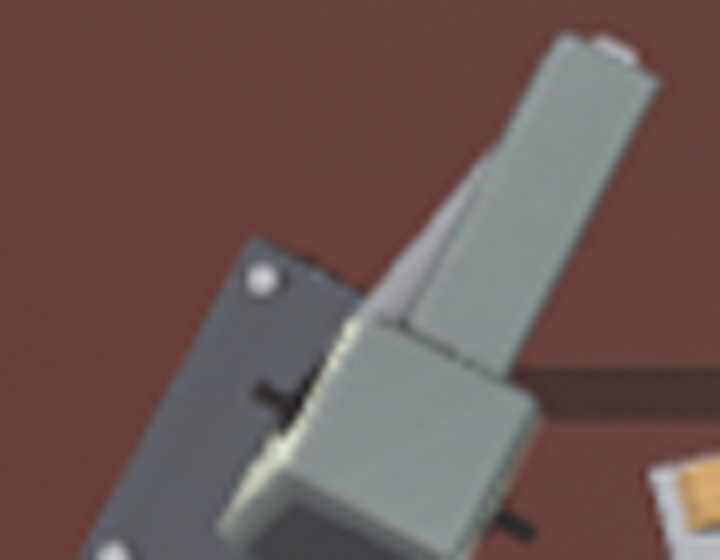

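View pics/s1a.png

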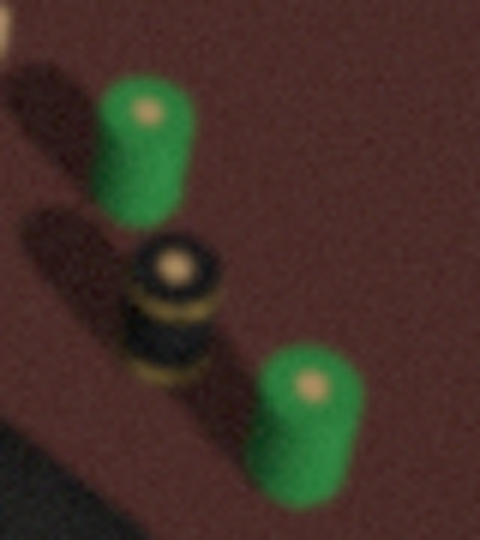

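View pics/s1b.png

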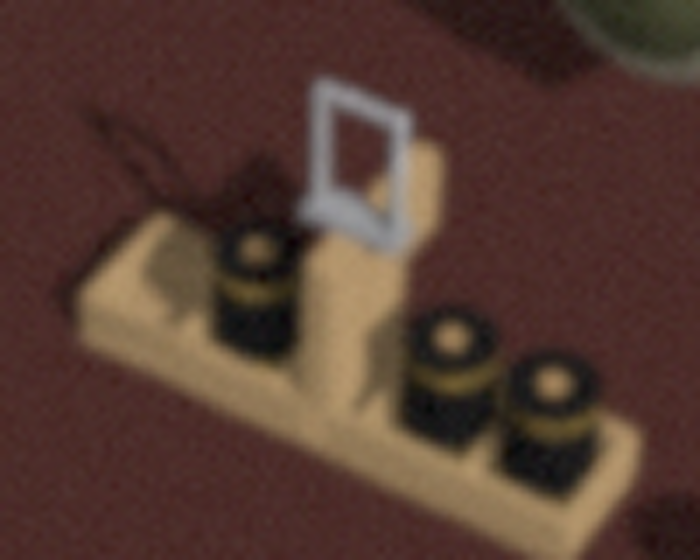

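View pics/s1c.png

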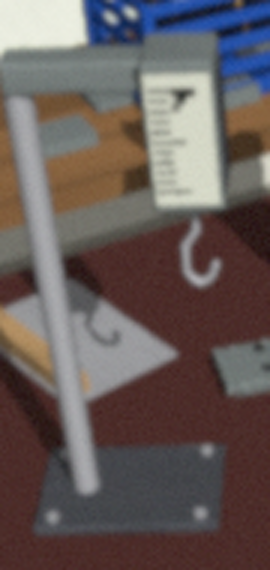

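```bash
cat > m.py <<'E'
from h import *
from scipy.optimize import least_squares
T=cam("top");S=cam("scene")
def px(p,o,s): return np.array([(p[0]+.5)/s-.5+o[0],(p[1]+.5)/s-.5+o[1]])
def fit(obs,x0):
    def f(x):
        c,s=np.cos(x[2]),np.sin(x[2]);r=[]
        for cm,P,uv in obs:
            w=[x[0]+c*P[0]-s*P[1],x[1]+s*P[0]+c*P[1],P[2]]
            r.append(proj(cm,w)[0]-uv)
        return np.ravel(r)
    o=least_squares(f,x0,loss="soft_l1");return o.x,f(o.x).reshape(-1,2)
ta=lambda u,v:px((u,v),(130,190),5)
sa=lambda u,v:px((u,v),(330,250),6)
sb=lambda u,v:px((u,v),(240,190),7)
sc=lambda u,v:px((u,v),(140,30),3)
E
python3 - <<'E'
from m import *
np.set_printoptions(precision=4,suppress=True)
print("top drum",atz(T,ta(168,175),.06),"scene",atz(S,sa(176,266),.06))
for n,u in(("gA",(67,188)),("gB",(266,233))): print(n,atz(T,ta(*u),.06))
for n,u in(("gA",(312,386)),("gB",(148,111))): print(n,atz(S,sa(*u),.06))
x,r=fit([(T,(0,-.046,.066),ta(589,103)),(T,(0,.046,.066),ta(477,158)),(T,(0,.0925,.066),ta(422,186)),
(T,(.03,-.118,.026),ta(652,38)),(T,(-.03,-.118,.026),ta(688,103)),(T,(-.03,.118,.026),ta(412,238)),(T,(.03,.118,.026),ta(382,170)),
(S,(0,-.046,.066),sb(258,250)),(S,(0,.046,.066),sb(452,338)),(S,(0,.0925,.066),sb(553,383))],[.45,.2,0])
print("carrier",x,np.degrees(x[2]));print(r)
t=lambda u,v:px((u,v),(0,0),800/512)
x,r=fit([(T,(.2,.07,.012),t(520,227)),(T,(0,.07,.012),t(483,293)),(T,(0,-.07,.012),t(533,319)),
(S,(0,.07,.012),sc(218,530)),(S,(.2,.07,.012),sc(37,530)),(S,(0,-.07,.012),sc(225,447)),(S,(.2,-.07,.012),sc(55,447))],[.45,-.2,-.5])
print("scale",x,np.degrees(x[2]));print(r)
print("hook px", (proj(S,[[x[0],x[1],.269],[x[0]-.016*np.cos(x[2]),x[1]-.016*np.sin(x[2]),.298]])-[140,30])*3)
E
```

```text
top drum [0.439 0.382 0.06 ] scene [0.4369 0.3817 0.06  ]
gA [0.4304 0.4576 0.06  ]
gB [0.3944 0.308  0.06  ]
gA [0.4287 0.458  0.06  ]
gB [0.3928 0.3079 0.06  ]
carrier [0.467  0.1077 0.4452] 25.507244433345505
[[-0.3808  0.3897]
 [ 0.0339  0.1903]
 [-0.1463  0.0827]
 [ 0.4144 -0.4961]
 [ 0.1309  0.2796]
 [ 0.1393  0.4941]
 [-0.5989  0.0554]
 [-0.0734  0.2531]
 [-0.3765 -0.0132]
 [-0.3424  0.0507]]
scale [ 0.5457 -0.2341 -0.5239] -30.015930011322563
[[-0.9898 -0.7459]
 [-0.9714  0.192 ]
 [-1.4148  0.8028]
 [ 0.05   -2.1593]
 [-1.3459 -0.9871]
 [ 0.3391 -1.4261]
 [-0.8878 -0.2956]]
hook px [[201.2092 284.2165]
 [214.82   258.9255]]
```

```bash
cat > g.py <<'E'
# work out how far to go: python3 g.py x y z yaw_deg lean_deg [flip]   (TCP target; jaw axis along carrier/scale +-y or given)
import sys
from h import *
np.set_printoptions(precision=3,suppress=True)
def target(yaw,lean,jaw,flip):
    a=np.radians(yaw);l=np.radians(lean)
    X=np.array([np.cos(a),np.sin(a),0]);Y=np.array([-np.sin(a),np.cos(a),0])
    z=np.sin(l)*X-np.cos(l)*np.array([0,0,1.])
    x=(X if jaw=="x" else Y)*flip
    return np.c_[x,np.cross(z,x),z]
def go(p,M):
    s=sensors.state();q=s["orientation"];C=R.from_quat(q[[1,2,3,0]]).as_matrix()
    rv=R.from_matrix(C.T@M).as_rotvec(degrees=True)
    d=np.array(p)-s["ee_pos"]
    print("pos",s["ee_pos"],"clock %.2f"%s["clock"],"grip %.1f"%(1e3*s["grip_width"]),"F",s["contact_force"],"q",s["q"])
    print("turn units(6deg)",rv/6,"| shift units in present axes",C.T@d/.03,"| in target axes",M.T@d/.03)
if __name__=="__main__":
    a=sys.argv; p=[float(v) for v in a[1:4]]
    go(p,target(float(a[4]),float(a[5]),a[6],float(a[7])))
E
for f in 1 -1; do python3 g.py .438 .382 .15 25.5 0 x $f; done
```

```text
pos [ 0.189 -0.516  0.239] clock 0.30 grip 88.1 F [-0.348 -0.162 -0.343] q [-1.435  0.381  1.298  0.     1.464 -0.215]
turn units(6deg) [ -0.004   0.002 -15.9  ] | shift units in present axes [-25.27  -18.086   2.964] | in target axes [ 20.384 -23.457   2.952]
pos [ 0.189 -0.516  0.239] clock 0.30 grip 88.1 F [-0.348 -0.162 -0.343] q [-1.435  0.381  1.298  0.     1.464 -0.215]
turn units(6deg) [ 0.002  0.004 14.1  ] | shift units in present axes [-25.27  -18.086   2.964] | in target axes [-20.384  23.457   2.952]
```

The crop shows a black drum with two brass bands at (170,310), standing between the two green ones. It's at about (0.438, 0.382), so I'll go there.

```bash
python3 -m jog '[{"wz":-1},{"wz":-1},{"wz":-1},{"wz":-1},{"wz":-1},{"wz":-1},{"wz":-1},{"wz":-1},{"wz":-1},{"wz":-1},{"wz":-1},{"wz":-1},{"wz":-1},{"wz":-1},{"wz":-1},{"wz":-0.9}]' && python3 g.py .438 .382 .15 25.5 0 x 1
```

```text
$[0]: bad value
```

```bash
python3 -m jog '[{"x":0,"y":0,"z":0,"wx":0,"wy":0,"wz":-1,"gripper":80}]' && python3 g.py .438 .382 .15 25.5 0 x 1
```

```text
clock: 0.38
ee_pos: [0.189, -0.5165, 0.2386]
orientation: [-0.0, 0.848, -0.529, -0.0]
contact_force: [0.7, -0.6, -0.4]
grip_width: 0.0838
pos [ 0.189 -0.516  0.239] clock 0.38 grip 83.8 F [ 0.742 -0.559 -0.397] q [-1.435  0.381  1.298  0.     1.464 -0.32 ]
turn units(6deg) [ -0.002   0.001 -14.904] | shift units in present axes [-23.252 -20.619   2.961] | in target axes [ 20.385 -23.458   2.955]
```

```bash
python3 -m jog '[{"wz":-1,"gripper":70}]' ; python3 -m jog '[{"x":0,"y":0,"z":0,"wx":0,"wy":0,"wz":-1}]'; python3 -m jog '[[0,0,0,0,0,-1,70]]';python3 g.py .438 .382 .15 25.5 0 x 1
```

```text
pos [ 0.189 -0.516  0.239] clock 0.38 grip 83.8 F [ 0.742 -0.559 -0.397] q [-1.435  0.381  1.298  0.     1.464 -0.32 ]
turn units(6deg) [ -0.002   0.001 -14.904] | shift units in present axes [-23.252 -20.619   2.961] | in target axes [ 20.385 -23.458   2.955]$[0]: bad value
$[0]: bad value
$[0]: bad value
```

```bash
python3 -m jog '[{"x":0,"y":0,"z":0,"wx":0,"wy":0,"wz":-1,"gripper":68},{"x":0,"y":0,"z":0,"wx":0,"wy":0,"wz":-1,"gripper":68},{"x":0,"y":0,"z":0,"wx":0,"wy":0,"wz":-1,"gripper":68},{"x":0,"y":0,"z":0,"wx":0,"wy":0,"wz":-1,"gripper":68},{"x":0,"y":0,"z":0,"wx":0,"wy":0,"wz":-1,"gripper":68},{"x":0,"y":0,"z":0,"wx":0,"wy":0,"wz":-1,"gripper":68},{"x":0,"y":0,"z":0,"wx":0,"wy":0,"wz":-1,"gripper":68},{"x":0,"y":0,"z":0,"wx":0,"wy":0,"wz":-1,"gripper":68},{"x":0,"y":0,"z":0,"wx":0,"wy":0,"wz":-1,"gripper":68},{"x":0,"y":0,"z":0,"wx":0,"wy":0,"wz":-1,"gripper":68},{"x":0,"y":0,"z":0,"wx":0,"wy":0,"wz":-1,"gripper":68},{"x":0,"y":0,"z":0,"wx":0,"wy":0,"wz":-1,"gripper":68},{"x":0,"y":0,"z":0,"wx":0,"wy":0,"wz":-1,"gripper":68},{"x":0,"y":0,"z":0,"wx":0,"wy":0,"wz":-1,"gripper":68},{"x":0,"y":0,"z":0,"wx":0,"wy":0,"wz":-0.9,"gripper":68}]';python3 g.py .438 .382 .15 25.5 0 x 1
```

```text
clock: 1.63
ee_pos: [0.189, -0.5164, 0.2387]
orientation: [-0.0, 0.975, 0.223, 0.0]
contact_force: [-0.0, 1.1, 0.2]
grip_width: 0.0679
pos [ 0.189 -0.516  0.239] clock 1.63 grip 67.9 F [-0.025  1.132  0.217] q [-1.435  0.381  1.298 -0.     1.464 -1.886]
turn units(6deg) [-0.002 -0.     0.05 ] | shift units in present axes [ 20.506 -23.35    2.961] | in target axes [ 20.385 -23.457   2.956]
```

```bash
python3 -m jog '[{"x":0.6,"y":-0.7,"z":0,"wx":0,"wy":0,"wz":0,"gripper":68},{"x":0.8,"y":-0.92,"z":0,"wx":0,"wy":0,"wz":0,"gripper":68},{"x":0.8,"y":-0.92,"z":0,"wx":0,"wy":0,"wz":0,"gripper":68},{"x":0.8,"y":-0.92,"z":0,"wx":0,"wy":0,"wz":0,"gripper":68},{"x":0.8,"y":-0.92,"z":0,"wx":0,"wy":0,"wz":0,"gripper":68},{"x":0.8,"y":-0.92,"z":0,"wx":0,"wy":0,"wz":0,"gripper":68},{"x":0.8,"y":-0.92,"z":0,"wx":0,"wy":0,"wz":0,"gripper":68},{"x":0.8,"y":-0.92,"z":0,"wx":0,"wy":0,"wz":0,"gripper":68},{"x":0.8,"y":-0.92,"z":0,"wx":0,"wy":0,"wz":0,"gripper":68},{"x":0.8,"y":-0.92,"z":0,"wx":0,"wy":0,"wz":0,"gripper":68},{"x":0.8,"y":-0.92,"z":0,"wx":0,"wy":0,"wz":0,"gripper":68},{"x":0.8,"y":-0.92,"z":0,"wx":0,"wy":0,"wz":0,"gripper":68},{"x":0.8,"y":-0.92,"z":0,"wx":0,"wy":0,"wz":0,"gripper":68},{"x":0.8,"y":-0.92,"z":0,"wx":0,"wy":0,"wz":0,"gripper":68},{"x":0.8,"y":-0.92,"z":0,"wx":0,"wy":0,"wz":0,"gripper":68},{"x":0.8,"y":-0.92,"z":0,"wx":0,"wy":0,"wz":0,"gripper":68},{"x":0.8,"y":-0.92,"z":0,"wx":0,"wy":0,"wz":0,"gripper":68},{"x":0.8,"y":-0.92,"z":0,"wx":0,"wy":0,"wz":0,"gripper":68},{"x":0.8,"y":-0.92,"z":0,"wx":0,"wy":0,"wz":0,"gripper":68},{"x":0.4,"y":-0.46,"z":0,"wx":0,"wy":0,"wz":0,"gripper":68}]';python3 g.py .438 .382 .15 25.5 0 x 1
```

```text
clock: 3.3
ee_pos: [0.3774, 0.1654, 0.2388]
orientation: [-0.0, 0.975, 0.222, 0.0]
contact_force: [-0.0, -0.0, -0.1]
grip_width: 0.0678
pos [0.377 0.165 0.239] clock 3.30 grip 67.8 F [-0.01  -0.033 -0.094] q [ 0.123  0.136  1.643  0.001  1.362 -0.324]
turn units(6deg) [-0.004 -0.007  0.023] | shift units in present axes [ 4.943 -5.634  2.965] | in target axes [ 4.931 -5.648  2.959]
```

```bash
python3 -m jog '[{"x":0.6,"y":-0.7,"z":0,"wx":0,"wy":0,"wz":0,"gripper":68},{"x":0.8,"y":-0.92,"z":0,"wx":0,"wy":0,"wz":0,"gripper":68},{"x":0.8,"y":-0.92,"z":0.2,"wx":0,"wy":0,"wz":0,"gripper":68},{"x":0.8,"y":-0.92,"z":0.3,"wx":0,"wy":0,"wz":0,"gripper":68},{"x":0.8,"y":-0.92,"z":0.4,"wx":0,"wy":0,"wz":0,"gripper":68},{"x":0.7,"y":-0.8,"z":0.5,"wx":0,"wy":0,"wz":0,"gripper":68},{"x":0.43,"y":-0.46,"z":0.7,"wx":0,"wy":0,"wz":0,"gripper":68},{"x":0,"y":0,"z":0.8,"wx":0,"wy":0,"wz":0,"gripper":68},{"x":0,"y":0,"z":0.8,"wx":0,"wy":0,"wz":0,"gripper":68},{"x":0,"y":0,"z":0.7,"wx":0,"wy":0,"wz":0,"gripper":68},{"x":0,"y":0,"z":0.3,"wx":0,"wy":0,"wz":0,"gripper":68},{"x":0,"y":0,"z":0,"wx":0,"wy":0,"wz":0,"gripper":68}]';python3 g.py .438 .382 .028 25.5 0 x 1
python3 - <<'E'
from h import *
c=cam("scene"); crop(c,310,220,130,110,"s2.png")
c=cam("top"); crop(c,120,170,100,75,"t2.png")
E
```

```text
clock: 4.3
ee_pos: [0.4371, 0.3781, 0.0959]
orientation: [0.001, 0.975, 0.221, -0.002]
contact_force: [-0.5, -0.6, -0.2]
grip_width: 0.0679
pos [0.437 0.378 0.096] clock 4.30 grip 67.9 F [-0.533 -0.576 -0.182] q [0.508 0.567 1.424 0.    1.155 0.064]
turn units(6deg) [ 0.002  0.037 -0.001] | shift units in present axes [ 0.092 -0.103  2.264] | in target axes [ 0.083 -0.103  2.264]
```

View pics/s2.png

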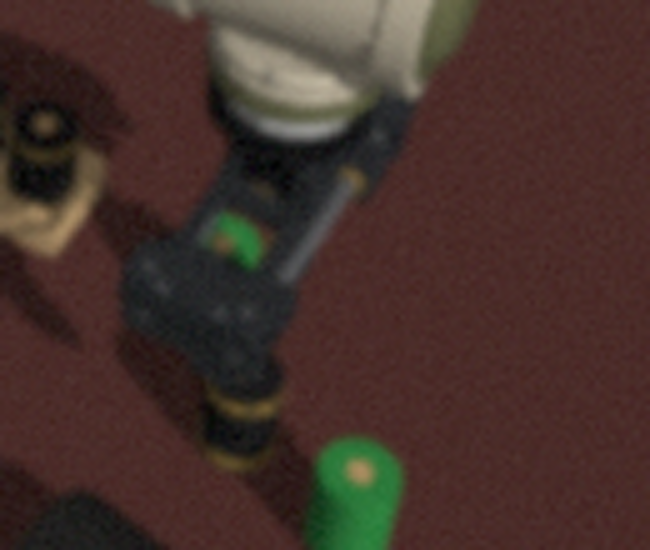

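The gripper is above the black drum, which shows at (240,420) in the crop. Both green drums are clear of the fingers. Descending now.

```bash
python3 -m jog '[{"x":0.09,"y":-0.1,"z":0.3,"wx":0,"wy":0,"wz":0,"gripper":68},{"x":0,"y":0,"z":0.5,"wx":0,"wy":0,"wz":0,"gripper":68},{"x":0,"y":0,"z":0.5,"wx":0,"wy":0,"wz":0,"gripper":68},{"x":0,"y":0,"z":0.5,"wx":0,"wy":0,"wz":0,"gripper":68},{"x":0,"y":0,"z":0.36,"wx":0,"wy":0,"wz":0,"gripper":68},{"x":0,"y":0,"z":0.1,"wx":0,"wy":0,"wz":0,"gripper":68},{"x":0,"y":0,"z":0,"wx":0,"wy":0,"wz":0,"gripper":68}]';python3 g.py .438 .382 .028 25.5 0 x 1
```

```text
clock: 4.98
ee_pos: [0.439, 0.3825, 0.0297]
orientation: [0.0, 0.975, 0.221, -0.0]
contact_force: [0.6, 0.5, 0.4]
grip_width: 0.0682
pos [0.439 0.383 0.03 ] clock 4.98 grip 68.2 F [0.627 0.548 0.353] q [0.514 0.66  1.476 0.    1.007 0.069]
turn units(6deg) [ 0.     0.004 -0.001] | shift units in present axes [-0.037  0.002  0.056] | in target axes [-0.037  0.002  0.056]
```

```bash
python3 -m jog '[{"x":0,"y":0,"z":0,"wx":0,"wy":0,"wz":0,"gripper":50},{"x":0,"y":0,"z":0,"wx":0,"wy":0,"wz":0,"gripper":42},{"x":0,"y":0,"z":0,"wx":0,"wy":0,"wz":0,"gripper":30},{"x":0,"y":0,"z":0,"wx":0,"wy":0,"wz":0,"gripper":30},{"x":0,"y":0,"z":0,"wx":0,"wy":0,"wz":0,"gripper":30},{"x":0,"y":0,"z":0,"wx":0,"wy":0,"wz":0,"gripper":30},{"x":0,"y":0,"z":-0.2,"wx":0,"wy":0,"wz":0,"gripper":30},{"x":0,"y":0,"z":-0.5,"wx":0,"wy":0,"wz":0,"gripper":30},{"x":0,"y":0,"z":-0.8,"wx":0,"wy":0,"wz":0,"gripper":30},{"x":0,"y":0,"z":-0.9,"wx":0,"wy":0,"wz":0,"gripper":30},{"x":0,"y":0,"z":-0.9,"wx":0,"wy":0,"wz":0,"gripper":30},{"x":0,"y":0,"z":-0.6,"wx":0,"wy":0,"wz":0,"gripper":30},{"x":0,"y":0,"z":-0.2,"wx":0,"wy":0,"wz":0,"gripper":30}]' 20
python3 - <<'E'
from g import *
a=.4452; p=np.array([.467,.1077])+[ .0925*np.sin(a),-.0925*np.cos(a)]
print(p)
go([p[0],p[1],.16],target(25.5,0,"x",1))
c=cam("scene"); crop(c,300,180,130,120,"s3.png")
E
```

```text
clock: 6.07
ee_pos: [0.4397, 0.383, 0.1562]
orientation: [-0.001, 0.975, 0.221, 0.002]
contact_force: [0.0, 0.5, -0.2]
grip_width: 0.0394
[0.507 0.024]
pos [0.44  0.383 0.156] clock 6.07 grip 39.4 F [ 0.039  0.47  -0.166] q [0.514 0.505 1.339 0.    1.293 0.068]
turn units(6deg) [-0.004 -0.049  0.001] | shift units in present axes [-3.13  11.757 -0.146] | in target axes [-3.129 11.757 -0.125]
```

View pics/s3.png

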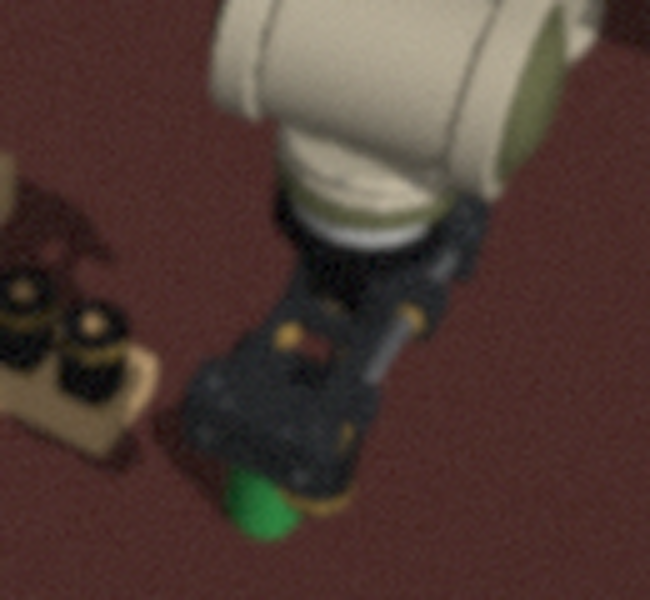

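The drum is held, with the opening at 39.4 mm. I'll go round the far side of the bail, first along the carrier's y and then along its -x.

```bash
python3 -m jog '[{"x":0,"y":0.4,"z":-0.1,"wx":0,"wy":0,"wz":0,"gripper":30},{"x":0,"y":0.9,"z":-0.1,"wx":0,"wy":0,"wz":0,"gripper":30},{"x":0,"y":1,"z":0,"wx":0,"wy":0,"wz":0,"gripper":30},{"x":0,"y":1,"z":0,"wx":0,"wy":0,"wz":0,"gripper":30},{"x":0,"y":1,"z":0,"wx":0,"wy":0,"wz":0,"gripper":30},{"x":0,"y":1,"z":0,"wx":0,"wy":0,"wz":0,"gripper":30},{"x":0,"y":1,"z":0,"wx":0,"wy":0,"wz":0,"gripper":30},{"x":0,"y":1,"z":0,"wx":0,"wy":0,"wz":0,"gripper":30},{"x":0,"y":1,"z":0,"wx":0,"wy":0,"wz":0,"gripper":30},{"x":0,"y":1,"z":0,"wx":0,"wy":0,"wz":0,"gripper":30},{"x":0,"y":1,"z":0,"wx":0,"wy":0,"wz":0,"gripper":30},{"x":0,"y":1,"z":0,"wx":0,"wy":0,"wz":0,"gripper":30},{"x":0,"y":0.46,"z":0,"wx":0,"wy":0,"wz":0,"gripper":30},{"x":-0.5,"y":0,"z":0,"wx":0,"wy":0,"wz":0,"gripper":30},{"x":-0.8,"y":0,"z":0,"wx":0,"wy":0,"wz":0,"gripper":30},{"x":-0.8,"y":0,"z":0,"wx":0,"wy":0,"wz":0,"gripper":30},{"x":-0.7,"y":0,"z":0,"wx":0,"wy":0,"wz":0,"gripper":30},{"x":-0.33,"y":0,"z":0,"wx":0,"wy":0,"wz":0,"gripper":30},{"x":0,"y":0,"z":0,"wx":0,"wy":0,"wz":0,"gripper":30}]'
python3 g.py .5068 .0242 .036 25.5 0 x 1
python3 - <<'E'
from h import *
c=cam("scene"); crop(c,230,150,130,120,"s4.png")
c=cam("top"); crop(c,190,180,120,80,"t4.png")
E
```

```text
clock: 7.7
ee_pos: [0.5045, 0.0232, 0.1585]
orientation: [-0.0, 0.975, 0.22, -0.001]
contact_force: [0.3, 0.6, -1.0]
grip_width: 0.0396
pos [0.504 0.023 0.158] clock 7.70 grip 39.6 F [ 0.292  0.584 -1.012] q [-0.189  0.381  1.55  -0.     1.212 -0.633]
turn units(6deg) [-0.011  0.016 -0.01 ] | shift units in present axes [0.092 0.007 4.083] | in target axes [0.085 0.002 4.083]
```

View pics/s4.png

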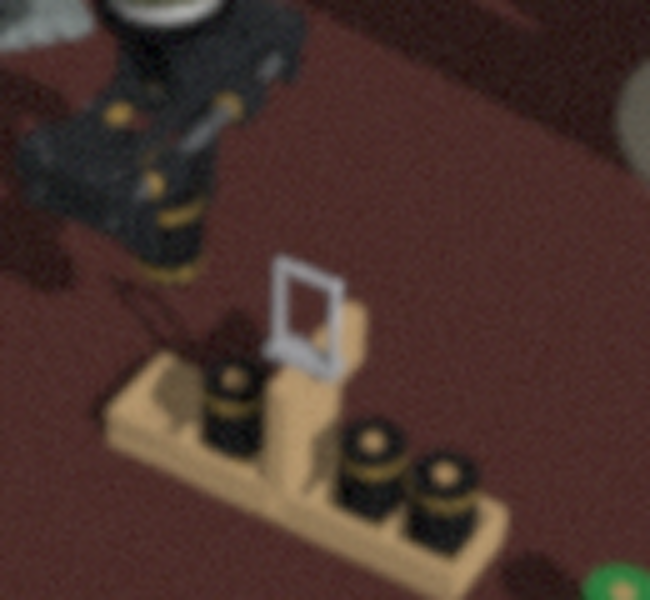

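View pics/t4.png

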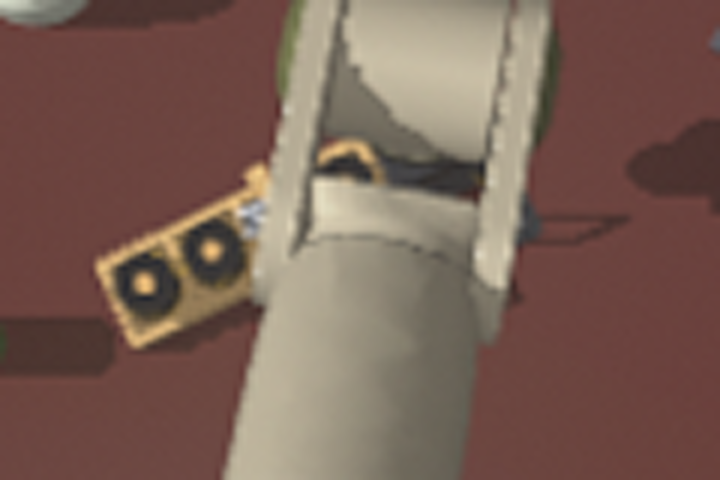

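The drum hangs upright in the fingers at (170,240), short of the empty place at (165,385). I'll overlay the predicted outlines to compare the arm and camera frames.

```bash
python3 - <<'E'
from h import *
c=cam("scene"); s=sensors.state(); p=s["ee_pos"]
t=np.linspace(0,2*np.pi,60)
circ=lambda x,y,z,r: proj(c,np.c_[x+r*np.cos(t),y+r*np.sin(t),np.full(60,z)])
z0=p[2]-.0297
pts=np.vstack([circ(p[0],p[1],z0+.008,.02),circ(p[0],p[1],z0,.016)])
a=.4452;ca,sa=np.cos(a),np.sin(a)
def W(x,y,z): return [.467+ca*x-sa*y,.1077+sa*x+ca*y,z]
g=np.linspace(-1,1,30)
pl=[W(.03*u,-.118,.026) for u in g]+[W(-.03,-.118+.1*(u+1)/2,.026) for u in g]+[W(.03,-.118+.236*(u+1)/2,.026) for u in g]
pl+=[W(0,y+.02*np.cos(q),.066) if 0 else W(.02*np.cos(q),y+.02*np.sin(q),.066) for y in(-.046,.046,.0925) for q in t]+[W(0,.018*u,.17) for u in g]
pts=np.vstack([pts,proj(c,np.array(pl))])
crop(c,240,170,100,75,"s5.png",pts)
E
```

```text
(no output)
```

View pics/s5.png

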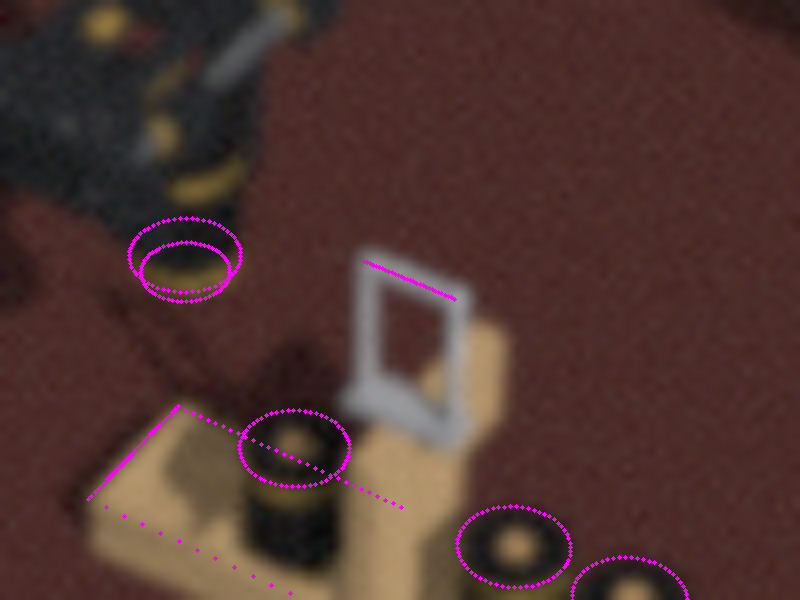

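The overlay matches the drum and the carrier to about 1 px. Descending to just above the rim, then slowly.

```bash
python3 -m jog '[{"x":0.05,"y":0,"z":0.4,"wx":0,"wy":0,"wz":0,"gripper":30},{"x":0.03,"y":0,"z":0.7,"wx":0,"wy":0,"wz":0,"gripper":30},{"x":0,"y":0,"z":0.7,"wx":0,"wy":0,"wz":0,"gripper":30},{"x":0,"y":0,"z":0.6,"wx":0,"wy":0,"wz":0,"gripper":30},{"x":0,"y":0,"z":0.4,"wx":0,"wy":0,"wz":0,"gripper":30},{"x":0,"y":0,"z":0.3,"wx":0,"wy":0,"wz":0,"gripper":30},{"x":0,"y":0,"z":0,"wx":0,"wy":0,"wz":0,"gripper":30}]'
python3 g.py .5068 .0242 .036 25.5 0 x 1
python3 - <<'E'
from h import *
c=cam("scene"); crop(c,230,170,100,75,"s6.png")
E
```

```text
clock: 8.43
ee_pos: [0.5082, 0.0251, 0.0642]
orientation: [-0.001, 0.975, 0.221, -0.001]
contact_force: [0.1, -0.4, -1.3]
grip_width: 0.0395
pos [0.508 0.025 0.064] clock 8.43 grip 39.5 F [ 0.072 -0.409 -1.277] q [-0.184  0.515  1.656  0.     0.973 -0.629]
turn units(6deg) [-0.016  0.021  0.005] | shift units in present axes [-0.051  0.008  0.941] | in target axes [-0.053  0.007  0.94 ]
```

View pics/s6.png

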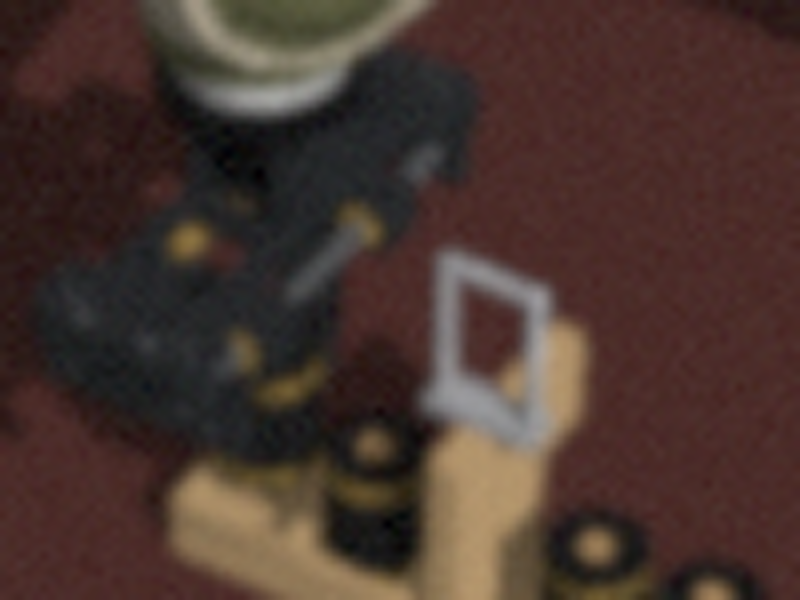

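The lower band at (265,475) is over the empty place between the end wall and the neighbouring drum. Lowering slowly.

```bash
python3 -m jog '[{"x":-0.05,"y":0,"z":0.15,"wx":0,"wy":0,"wz":0,"gripper":30},{"x":0,"y":0,"z":0.2,"wx":0,"wy":0,"wz":0,"gripper":30},{"x":0,"y":0,"z":0.2,"wx":0,"wy":0,"wz":0,"gripper":30},{"x":0,"y":0,"z":0.15,"wx":0,"wy":0,"wz":0,"gripper":30},{"x":0,"y":0,"z":0.1,"wx":0,"wy":0,"wz":0,"gripper":30},{"x":0,"y":0,"z":0.1,"wx":0,"wy":0,"wz":0,"gripper":30},{"x":0,"y":0,"z":0,"wx":0,"wy":0,"wz":0,"gripper":30}]'
python3 g.py .5068 .0242 .036 25.5 0 x 1
```

```text
clock: 9.07
ee_pos: [0.5066, 0.0241, 0.0384]
orientation: [-0.0, 0.975, 0.221, -0.0]
contact_force: [-0.4, 1.9, -1.5]
grip_width: 0.0394
pos [0.507 0.024 0.038] clock 9.07 grip 39.4 F [-0.436  1.892 -1.54 ] q [-0.186  0.554  1.686  0.     0.902 -0.631]
turn units(6deg) [-0.006  0.006 -0.   ] | shift units in present axes [0.006 0.001 0.08 ] | in target axes [0.006 0.001 0.08 ]
```

```bash
python3 -m jog '[{"x":0,"y":0,"z":0.06,"wx":0,"wy":0,"wz":0,"gripper":30},{"x":0,"y":0,"z":0.04,"wx":0,"wy":0,"wz":0,"gripper":30},{"x":0,"y":0,"z":0,"wx":0,"wy":0,"wz":0,"gripper":30},{"x":0,"y":0,"z":0,"wx":0,"wy":0,"wz":0,"gripper":30}]'
python3 g.py .5068 .0242 .036 25.5 0 x 1
```

```text
clock: 9.4
ee_pos: [0.5068, 0.0242, 0.0364]
orientation: [-0.0, 0.975, 0.221, 0.0]
contact_force: [-3.1, 1.6, 5.5]
grip_width: 0.0392
pos [0.507 0.024 0.036] clock 9.40 grip 39.2 F [-3.078  1.571  5.473] q [-0.186  0.557  1.688  0.     0.896 -0.631]
turn units(6deg) [-0.    -0.002  0.001] | shift units in present axes [ 0.    -0.001  0.013] | in target axes [ 0.    -0.001  0.013]
```

Upward force of 5.5 N, so it's on the floor of the place. Opening gently, then rising.

```bash
python3 -m jog '[{"x":0,"y":0,"z":-0.03,"wx":0,"wy":0,"wz":0,"gripper":42},{"x":0,"y":0,"z":0,"wx":0,"wy":0,"wz":0,"gripper":46},{"x":0,"y":0,"z":0,"wx":0,"wy":0,"wz":0,"gripper":54},{"x":0,"y":0,"z":0,"wx":0,"wy":0,"wz":0,"gripper":58},{"x":0,"y":0,"z":0,"wx":0,"wy":0,"wz":0,"gripper":58},{"x":0,"y":0,"z":-0.3,"wx":0,"wy":0,"wz":0,"gripper":58},{"x":0,"y":0,"z":-0.7,"wx":0,"wy":0,"wz":0,"gripper":58},{"x":0,"y":0,"z":-0.9,"wx":0,"wy":0,"wz":0,"gripper":58},{"x":0,"y":0,"z":-1,"wx":0,"wy":0,"wz":0,"gripper":58},{"x":0,"y":0,"z":-1,"wx":0,"wy":0,"wz":0,"gripper":50},{"x":0,"y":0,"z":-1,"wx":0,"wy":0,"wz":0,"gripper":44},{"x":0,"y":0,"z":-1,"wx":0,"wy":0,"wz":0,"gripper":40},{"x":0,"y":0,"z":-0.8,"wx":0,"wy":0,"wz":0,"gripper":40},{"x":0,"y":0,"z":-0.3,"wx":0,"wy":0,"wz":0,"gripper":40},{"x":0,"y":0,"z":0,"wx":0,"wy":0,"wz":0,"gripper":40}]'
python3 - <<'E'
from h import *
c=cam("scene"); crop(c,230,180,110,80,"s7.png")
c=cam("top"); crop(c,190,180,120,80,"t7.png")
E
```

```text
clock: 10.65
ee_pos: [0.5074, 0.0239, 0.2489]
orientation: [0.001, 0.975, 0.221, 0.002]
contact_force: [0.1, -0.2, 0.5]
grip_width: 0.0399
```

View pics/s7.png

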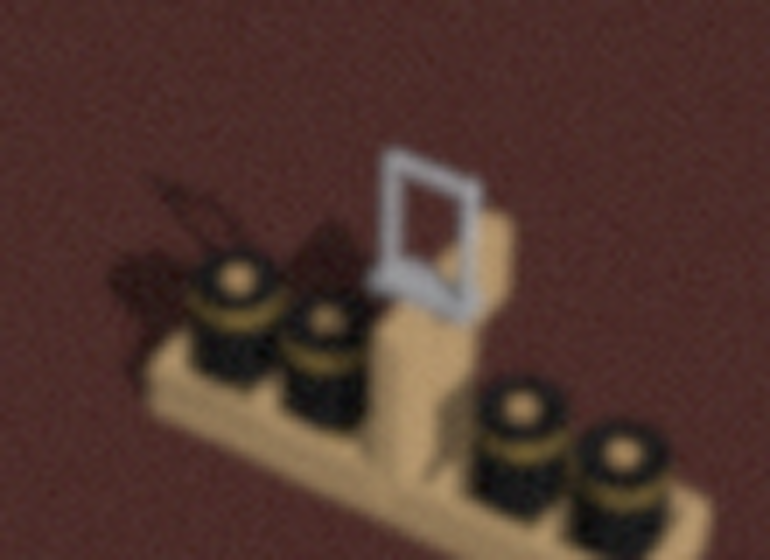

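View pics/t7.png

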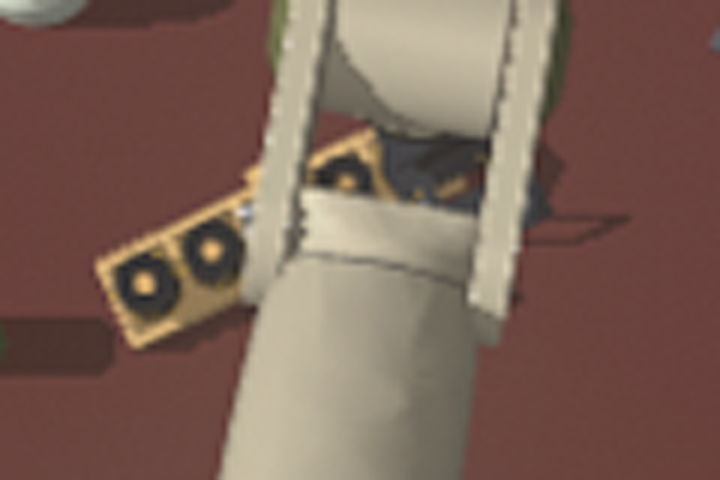

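The drum stands upright in the place, top at (237,277). By eye it may sit a few mm towards its neighbour, so I'll measure that and the carrier's pose again.

```bash
python3 - <<'E'
from m import *
np.set_printoptions(precision=4,suppress=True)
p=lambda u,v:px((u,v),(230,180),7)
ps=[atz(S,p(*q),.066) for q in((237,277),(325,318),(521,408),(622,453))]
for q in ps: print(q)
d=(ps[3]-ps[1])/.1385; print(np.degrees(np.arctan2(-d[0],d[1])),np.linalg.norm(d),[((q-ps[1])@d/np.linalg.norm(d),np.cross(d,q-ps[1])[2]) for q in ps])
pts=[np.array([ .467,.1077,0])+R.from_euler('z',.4452).apply([0,y,.066]) for y in(-.0925,-.046,.046,.0925)]
crop(S,240,200,80,60,"s8.png",proj(S,np.array(pts)))
x,r=fit([(S,(0,y,.066),p(*q)) for y,q in((-.046,(325,318)),(.046,(521,408)),(.0925,(622,453)))],[.467,.1077,.445]);print(x,r)
E
```

```text
[0.505  0.0232 0.066 ]
[0.4865 0.0638 0.066 ]
[0.4466 0.1496 0.066 ]
[0.4266 0.1913 0.066 ]
25.155473103208845 1.017734501185969 [(np.float64(-0.044581678831925604), np.float64(0.0005187691609884748)), (np.float64(0.0), np.float64(-0.0)), (np.float64(0.09466713747986318), np.float64(-0.0004516055811008904)), (np.float64(0.14095622841425673), np.float64(0.0))]
[0.4665 0.1072 0.445 ] [[ 0.403   0.3749]
 [-0.197  -0.1834]
 [-0.1689 -0.1228]]
```

View pics/s8.png

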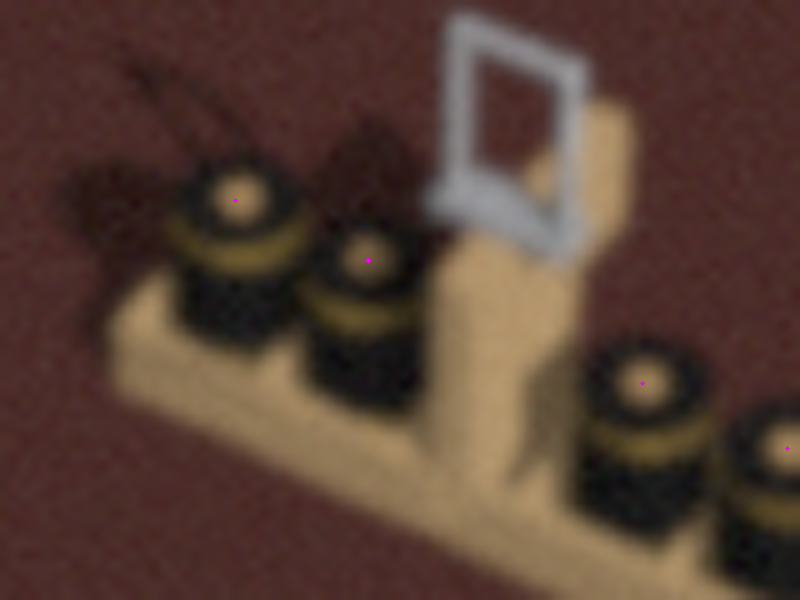

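The drum is within about 2 mm of its nominal spot, and the carrier hasn't moved (0.467, 0.108, 25.5°). Next is the carrier approach.

```bash
cat > k.py <<'E'
from g import *
def CW(p,pose=(.467,.1077,25.5)):
    a=np.radians(pose[2]);c,s=np.cos(a),np.sin(a)
    return np.array([pose[0]+c*p[0]-s*p[1],pose[1]+s*p[0]+c*p[1],p[2]])
L=28
zt=np.array([np.sin(np.radians(L)),0,-np.cos(np.radians(L))])
G=np.array([-.038,0,.093])+.019*zt
E
python3 - <<'E'
from k import *
P=G-.1*zt; print(CW(P),CW(G))
go(CW(P),target(25.5,L,"y",-1))
go(CW(P),target(25.5,0,"x",1))
E
```

```text
[0.398 0.075 0.165] [0.441 0.095 0.076]
pos [0.506 0.024 0.245] clock 10.85 grip 40.2 F [ 0.27   0.861 -1.275] q [-0.186  0.301  1.4    0.     1.444 -0.631]
turn units(6deg) [ 3.664  3.692 14.665] | shift units in present axes [-2.51  -3.074  2.701] | in target axes [-3.079  3.484  1.193]
pos [0.506 0.024 0.245] clock 10.85 grip 40.2 F [ 0.27   0.861 -1.275] q [-0.186  0.301  1.4    0.     1.444 -0.631]
turn units(6deg) [-0.018  0.025 -0.001] | shift units in present axes [-2.51  -3.074  2.701] | in target axes [-2.516 -3.079  2.689]
```

```bash
python3 -m jog '[{"x":-0.5,"y":0,"z":0,"wx":0,"wy":0,"wz":0,"gripper":40},{"x":-0.9,"y":0,"z":0,"wx":0,"wy":0,"wz":0,"gripper":40},{"x":-0.9,"y":0,"z":0,"wx":0,"wy":0,"wz":0,"gripper":40},{"x":-0.7,"y":0,"z":0,"wx":0,"wy":0,"wz":0,"gripper":40},{"x":0,"y":0,"z":0,"wx":0.244,"wy":0.246,"wz":0.978,"gripper":40},{"x":0,"y":0,"z":0,"wx":0.244,"wy":0.246,"wz":0.978,"gripper":40},{"x":0,"y":0,"z":0,"wx":0.244,"wy":0.246,"wz":0.978,"gripper":40},{"x":0,"y":0,"z":0,"wx":0.244,"wy":0.246,"wz":0.978,"gripper":40},{"x":0,"y":0,"z":0,"wx":0.244,"wy":0.246,"wz":0.978,"gripper":40},{"x":0,"y":0,"z":0,"wx":0.244,"wy":0.246,"wz":0.978,"gripper":40},{"x":0,"y":0,"z":0,"wx":0.244,"wy":0.246,"wz":0.978,"gripper":40},{"x":0,"y":0,"z":0,"wx":0.244,"wy":0.246,"wz":0.978,"gripper":40},{"x":0,"y":0,"z":0,"wx":0.244,"wy":0.246,"wz":0.978,"gripper":40},{"x":0,"y":0,"z":0,"wx":0.244,"wy":0.246,"wz":0.978,"gripper":40},{"x":0,"y":0,"z":0,"wx":0.244,"wy":0.246,"wz":0.978,"gripper":40},{"x":0,"y":0,"z":0,"wx":0.244,"wy":0.246,"wz":0.978,"gripper":40},{"x":0,"y":0,"z":0,"wx":0.244,"wy":0.246,"wz":0.978,"gripper":40},{"x":0,"y":0,"z":0,"wx":0.244,"wy":0.246,"wz":0.978,"gripper":40},{"x":0,"y":0,"z":0,"wx":0.244,"wy":0.246,"wz":0.978,"gripper":40}]'
python3 - <<'E'
from k import *
P=G-.1*zt
go(CW(P),target(25.5,L,"y",-1))
E
```

```text
clock: 12.43
ee_pos: [0.4252, -0.0147, 0.2456]
orientation: [-0.205, 0.819, -0.52, 0.13]
contact_force: [0.3, -1.3, -0.1]
grip_width: 0.0402
pos [ 0.425 -0.015  0.246] clock 12.43 grip 40.2 F [ 0.263 -1.293 -0.144] q [-0.571 -0.004  1.871  0.479  1.052  0.367]
turn units(6deg) [-0.019 -0.013 -0.059] | shift units in present axes [-3.081  0.87   2.607] | in target axes [-3.083  0.846  2.613]
```

```bash
python3 -m jog '[{"x":-0.4,"y":0.1,"z":0.2,"wx":0,"wy":0,"wz":-0.06,"gripper":40},{"x":-0.7,"y":0.2,"z":0.5,"wx":0,"wy":0,"wz":0,"gripper":40},{"x":-0.8,"y":0.2,"z":0.7,"wx":0,"wy":0,"wz":0,"gripper":40},{"x":-0.7,"y":0.2,"z":0.7,"wx":0,"wy":0,"wz":0,"gripper":40},{"x":-0.48,"y":0.15,"z":0.5,"wx":0,"wy":0,"wz":0,"gripper":40},{"x":0,"y":0,"z":0,"wx":0,"wy":0,"wz":0,"gripper":40},{"x":0,"y":0,"z":0,"wx":0,"wy":0,"wz":0,"gripper":40}]'
python3 - <<'E'
from k import *
go(CW(G),target(25.5,L,"y",-1))
c=cam("scene"); crop(c,240,160,110,80,"s9.png",proj(c,sensors.state()["ee_pos"]))
E
```

```text
clock: 13.02
ee_pos: [0.398, 0.0748, 0.1648]
orientation: [-0.204, 0.823, -0.515, 0.13]
contact_force: [0.2, -0.7, 0.3]
grip_width: 0.0398
pos [0.398 0.075 0.165] clock 13.02 grip 39.8 F [ 0.186 -0.694  0.317] q [-0.33   0.063  2.096  0.54   0.694  0.418]
turn units(6deg) [0.    0.005 0.069] | shift units in present axes [ 0.002 -0.007  3.349] | in target axes [ 0.001 -0.007  3.349]
```

View pics/s9.png

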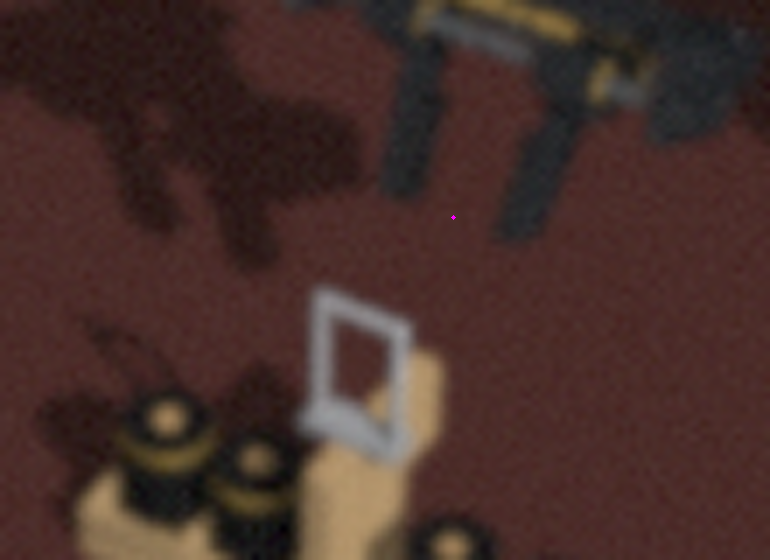

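The fingers straddle the line of the board, TCP at (453,217). Advancing along the tool axis.

```bash
python3 -m jog '[{"x":0,"y":0,"z":0.3,"wx":0,"wy":0,"wz":0,"gripper":40},{"x":0,"y":0,"z":0.6,"wx":0,"wy":0,"wz":0,"gripper":40},{"x":0,"y":0,"z":0.6,"wx":0,"wy":0,"wz":0,"gripper":40},{"x":0,"y":0,"z":0.6,"wx":0,"wy":0,"wz":0,"gripper":40},{"x":0,"y":0,"z":0.5,"wx":0,"wy":0,"wz":0,"gripper":40},{"x":0,"y":0,"z":0.4,"wx":0,"wy":0,"wz":0,"gripper":40},{"x":0,"y":0,"z":0.3,"wx":0,"wy":0,"wz":0,"gripper":40},{"x":0,"y":0,"z":0.05,"wx":0,"wy":0,"wz":0,"gripper":40},{"x":0,"y":0,"z":0,"wx":0,"wy":0,"wz":0,"gripper":40}]'
python3 - <<'E'
from k import *
go(CW(G),target(25.5,L,"y",-1))
c=cam("scene"); crop(c,240,160,110,80,"s10.png",proj(c,sensors.state()["ee_pos"]))
E
```

```text
clock: 13.82
ee_pos: [0.4422, 0.0938, 0.0772]
orientation: [-0.205, 0.822, -0.515, 0.131]
contact_force: [0.0, -0.0, 1.0]
grip_width: 0.0396
pos [0.442 0.094 0.077] clock 13.82 grip 39.6 F [ 0.038 -0.042  0.952] q [-0.226  0.341  2.129  0.846  0.4    0.15 ]
turn units(6deg) [-0.027 -0.023  0.058] | shift units in present axes [-0.063  0.038  0.018] | in target axes [-0.062  0.038  0.018]
```

View pics/s10.png

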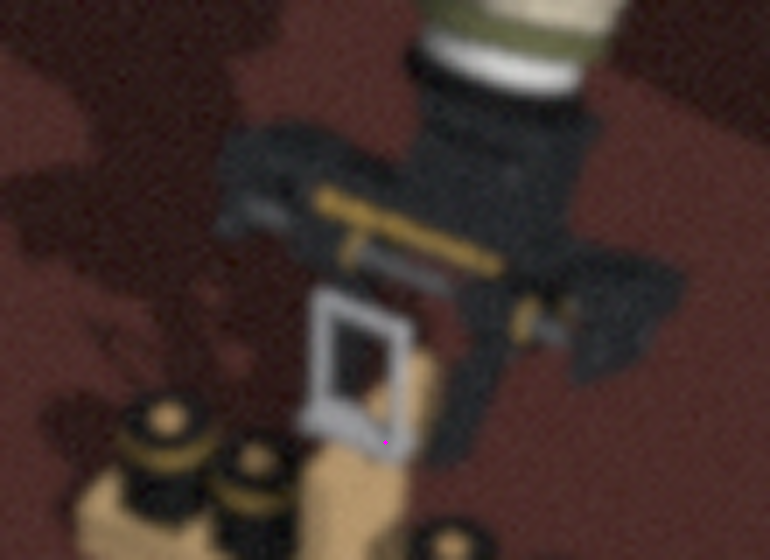

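The board's nose at (420,380) is between the fingers and the bail is clear of the gripper's body. Closing with a firm grip.

```bash
python3 -m jog '[{"x":-0.06,"y":0.03,"z":0,"wx":0,"wy":0,"wz":0.05,"gripper":30},{"x":0,"y":0,"z":0,"wx":0,"wy":0,"wz":0,"gripper":20},{"x":0,"y":0,"z":0,"wx":0,"wy":0,"wz":0,"gripper":15},{"x":0,"y":0,"z":0,"wx":0,"wy":0,"wz":0,"gripper":2},{"x":0,"y":0,"z":0,"wx":0,"wy":0,"wz":0,"gripper":2},{"x":0,"y":0,"z":0,"wx":0,"wy":0,"wz":0,"gripper":2},{"x":0,"y":0,"z":0,"wx":0,"wy":0,"wz":0,"gripper":2},{"x":0,"y":0,"z":0,"wx":0,"wy":0,"wz":0,"gripper":2}]' 55
python3 - <<'E'
from k import *
M=target(25.5,L,"y",-1)
s=sensors.state()
go(s["ee_pos"]+[0,0,.06],M)
E
```

```text
clock: 14.53
ee_pos: [0.4399, 0.0958, 0.0769]
orientation: [-0.205, 0.821, -0.517, 0.131]
contact_force: [-3.2, -2.6, 5.7]
grip_width: 0.0111
pos [0.44  0.096 0.077] clock 14.53 grip 11.1 F [-3.203 -2.569  5.725] q [-0.221  0.339  2.135  0.852  0.395  0.151]
turn units(6deg) [-0.026 -0.022  0.016] | shift units in present axes [ 0.006 -0.944 -1.763] | in target axes [ 0.    -0.939 -1.766]
```

```bash
python3 -m jog '[{"x":0,"y":-0.07,"z":-0.13,"wx":0,"wy":0,"wz":0,"gripper":2},{"x":0,"y":-0.14,"z":-0.26,"wx":0,"wy":0,"wz":0,"gripper":2},{"x":0,"y":-0.19,"z":-0.35,"wx":0,"wy":0,"wz":0,"gripper":2},{"x":0,"y":-0.19,"z":-0.35,"wx":0,"wy":0,"wz":0,"gripper":2},{"x":0,"y":-0.19,"z":-0.35,"wx":0,"wy":0,"wz":0,"gripper":2},{"x":0,"y":-0.12,"z":-0.22,"wx":0,"wy":0,"wz":0,"gripper":2},{"x":0,"y":-0.05,"z":-0.1,"wx":0,"wy":0,"wz":0,"gripper":2},{"x":0,"y":0,"z":0,"wx":0,"wy":0,"wz":0,"gripper":2},{"x":0,"y":0,"z":0,"wx":0,"wy":0,"wz":0,"gripper":2}]'
python3 - <<'E'
from k import *
s=sensors.state();print(s["ee_pos"],s["contact_force"],s["torque"],s["grip_width"],s["q"])
c=cam("scene"); crop(c,240,150,120,90,"s11.png")
c=cam("top"); crop(c,190,180,120,80,"t11.png")
E
```

```text
clock: 15.28
ee_pos: [0.4396, 0.0962, 0.136]
orientation: [-0.205, 0.821, -0.517, 0.13]
contact_force: [0.3, 0.3, -4.0]
grip_width: 0.0113
[0.44  0.096 0.136] [ 0.268  0.267 -4.034] [-0.252  0.544 -0.011] 0.011304454164232237 [-0.22   0.199  2.048  0.566  0.57   0.473]
```

View pics/s11.png

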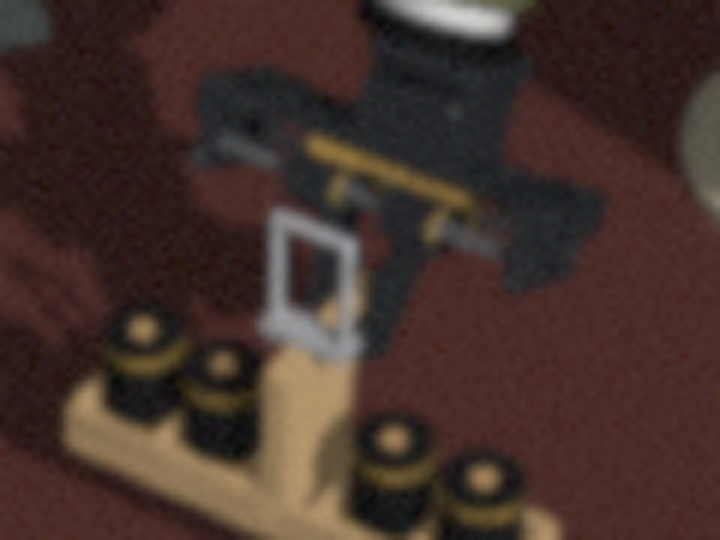

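View pics/t11.png

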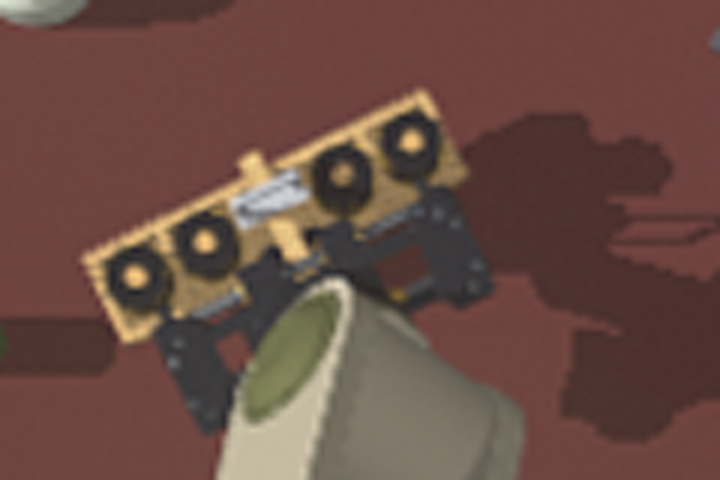

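The carrier is up and looks level, with all four drums in it and a load of about 4 N. I'll fit its in-hand pose from both pictures, and refine the scale from close crops.

```bash
python3 - <<'E'
from m import *
from k import G
np.set_printoptions(precision=4,suppress=True)
sp=lambda u,v:px((u,v),(240,150),6); tp=lambda u,v:px((u,v),(190,180),6)
obs=[]
for y,a,b in((-.0925,(144,330),(412,142)),(-.046,(223,364),(343,175)),(.046,(393,438),(206,241)),(.0925,(486,476),(137,276))):
    obs+=[(S,(0,y,.066),sp(*a)),(T,(0,y,.066),tp(*b))]
obs+=[(S,(0,-.018,.170),sp(279,214)),(S,(0,.018,.170),sp(350,243))]
obs+=[(T,(.03,-.118,.026),tp(427,90)),(T,(-.03,-.118,.026),tp(468,173)),(T,(-.03,.118,.026),tp(127,341)),(T,(.03,.118,.026),tp(82,258))]
def f(x):
    M=R.from_euler('ZYX',x[3:]); return np.ravel([proj(c,M.apply(P)+x[:3])[0]-uv for c,P,uv in obs])
o=least_squares(f,[.467,.107,.059,.445,0,0],loss="soft_l1");x=o.x
print("pos",x[:3],"yaw,pitch,roll",np.degrees(x[3:]));print(f(x).reshape(-1,2).round(2).tolist())
print("bail",R.from_euler('ZYX',x[3:]).apply([0,0,.17])+x[:3])
crop(S,180,50,60,100,"s12.png");crop(S,145,170,80,45,"s12b.png");crop(T,300,140,60,70,"t12.png")
E
```

```text
pos [0.4669 0.1084 0.0598] yaw,pitch,roll [25.5525 -0.6406 -0.255 ]
[[-0.45, -0.21], [-0.21, 0.03], [0.04, 0.07], [-0.16, 0.17], [-0.09, 0.04], [-0.1, 0.38], [-0.69, 0.2], [-0.18, 0.25], [0.07, -0.04], [-0.16, -0.17], [-0.3, -0.16], [0.04, 0.29], [-0.25, 0.52], [0.26, -0.19]]
bail [0.4649 0.1083 0.2298]
```

View pics/s12.png

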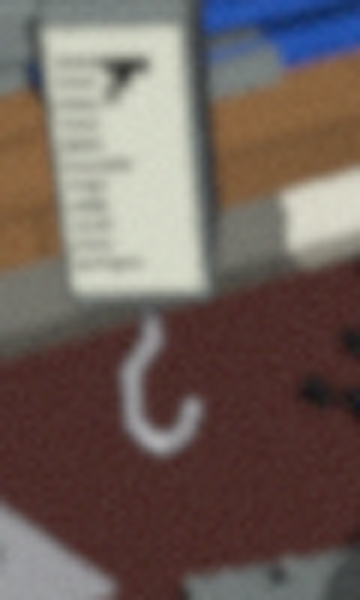

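View pics/s12b.png

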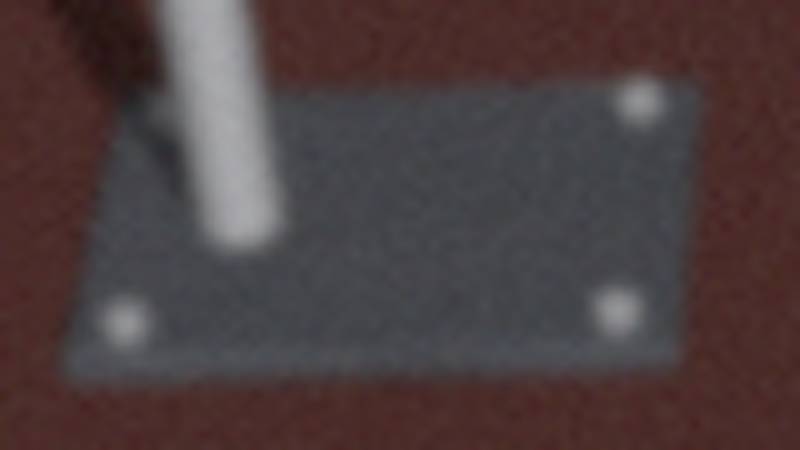

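View pics/t12.png

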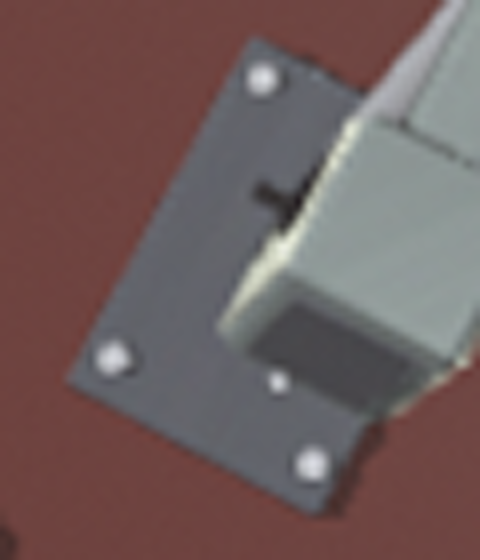

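```bash
python3 - <<'E'
from m import *
np.set_printoptions(precision=4,suppress=True)
a=lambda u,v:px((u,v),(180,50),6);b=lambda u,v:px((u,v),(145,170),10);t=lambda u,v:px((u,v),(300,140),8)
obs=[(T,(.2,.07,.012),t(255,38)),(T,(0,.07,.012),t(70,380)),(T,(0,-.07,.012),t(318,513)),
(S,(0,.07,.012),b(680,350)),(S,(.2,.07,.012),b(70,358)),(S,(0,-.07,.012),b(700,82)),
(T,(-.016,0,.296),t(279,382)),(S,(0,0,.269),a(165,441)),(S,(-.016,0,.297),a(194,402))]
x,r=fit(obs,[.5457,-.234,-.52]);print(x,np.degrees(x[2]));print(r)
x2,r2=fit(obs[:6],x);print("base",x2,np.degrees(x2[2]))
print(atz(T,t(279,382),.297),atz(S,a(194,402),.297),"bottom",atz(S,a(165,441),.269))
E
```

```text
[ 0.546  -0.2337 -0.52  ] -29.79597824385764
[[-0.1009 -0.0806]
 [-0.4688  0.4377]
 [ 0.1503  0.9439]
 [-0.1368 -0.2765]
 [-0.9177  0.2537]
 [ 0.3285 -0.4189]
 [ 0.2412  0.2412]
 [-0.0722  1.7445]
 [-0.3396  0.0927]]
base [ 0.5465 -0.2336 -0.5205] -29.824269285807798
[ 0.5328 -0.2248  0.297 ] [ 0.5311 -0.2257  0.297 ] bottom [ 0.5416 -0.2424  0.269 ]
```

Scale at (0.546, -0.234), -29.8°. Both cameras see the hook tip at about (0.532, -0.225). Next: turn the carrier to that yaw while lifting.

```bash
cat >> k.py <<'E'
SC=(.546,-.2337,-29.8)
MH=target(SC[2],L,"y",-1)
def hang(xs,zb,ys=0):   # TCP for bail at scale x=xs, height zb
    return CW([xs-.0285,ys,zb-.0938],SC)
E
python3 - <<'E'
from k import *
print(hang(-.08,.308)); go(hang(-.08,.308),MH)
E
```

```text
[ 0.452 -0.18   0.214]
pos [0.44  0.096 0.136] clock 15.58 grip 11.5 F [ 0.619 -0.494 -3.783] q [-0.22   0.199  2.048  0.566  0.571  0.474]
turn units(6deg) [-0.022  4.321  8.147] | shift units in present axes [ 8.475  1.963 -3.977] | in target axes [ 7.783 -5.561  0.012]
```

```bash
python3 -m jog '[{"x":0,"y":-0.05,"z":-0.1,"wx":0,"wy":0.1,"wz":0.19,"gripper":2},{"x":0,"y":-0.09,"z":-0.17,"wx":0,"wy":0.2,"wz":0.38,"gripper":2},{"x":0,"y":-0.09,"z":-0.17,"wx":0,"wy":0.31,"wz":0.584,"gripper":2},{"x":0,"y":-0.09,"z":-0.17,"wx":0,"wy":0.31,"wz":0.584,"gripper":2},{"x":0,"y":-0.09,"z":-0.17,"wx":0,"wy":0.31,"wz":0.584,"gripper":2},{"x":0,"y":-0.09,"z":-0.17,"wx":0,"wy":0.31,"wz":0.584,"gripper":2},{"x":0,"y":-0.09,"z":-0.17,"wx":0,"wy":0.31,"wz":0.584,"gripper":2},{"x":0,"y":-0.09,"z":-0.17,"wx":0,"wy":0.31,"wz":0.584,"gripper":2},{"x":0,"y":-0.09,"z":-0.17,"wx":0,"wy":0.31,"wz":0.584,"gripper":2},{"x":0,"y":-0.09,"z":-0.17,"wx":0,"wy":0.31,"wz":0.584,"gripper":2},{"x":0,"y":-0.09,"z":-0.17,"wx":0,"wy":0.31,"wz":0.584,"gripper":2},{"x":0,"y":-0.09,"z":-0.17,"wx":0,"wy":0.31,"wz":0.584,"gripper":2},{"x":0,"y":-0.09,"z":-0.17,"wx":0,"wy":0.31,"wz":0.584,"gripper":2},{"x":0,"y":-0.09,"z":-0.17,"wx":0,"wy":0.31,"wz":0.584,"gripper":2},{"x":0,"y":-0.05,"z":-0.1,"wx":0,"wy":0.31,"wz":0.584,"gripper":2},{"x":0,"y":0,"z":0,"wx":0,"wy":0.2,"wz":0.38,"gripper":2},{"x":0,"y":0,"z":0,"wx":0,"wy":0.1,"wz":0.19,"gripper":2},{"x":0,"y":0,"z":0,"wx":0,"wy":0,"wz":0,"gripper":2}]'
python3 - <<'E'
from k import *
go(hang(-.08,.308),MH)
E
```

```text
clock: 17.08
ee_pos: [0.4394, 0.0966, 0.2178]
orientation: [0.115, -0.457, 0.856, -0.214]
contact_force: [-0.5, -0.4, -3.8]
grip_width: 0.0114
pos [0.439 0.097 0.218] clock 17.08 grip 11.4 F [-0.535 -0.373 -3.824] q [ 0.126  0.131  1.814 -0.419  0.858  2.51 ]
turn units(6deg) [-0.014 -0.299 -0.596] | shift units in present axes [ 7.425 -4.774  2.67 ] | in target axes [ 7.788 -4.303  2.426]
```

```bash
python3 -m jog '[{"x":0,"y":0,"z":0,"wx":0,"wy":-0.15,"wz":-0.3,"gripper":2},{"x":0.2,"y":-0.11,"z":0.06,"wx":0,"wy":-0.15,"wz":-0.3,"gripper":2},{"x":0.4,"y":-0.22,"z":0.12,"wx":0,"wy":0,"wz":0,"gripper":2},{"x":0.6,"y":-0.33,"z":0.18,"wx":0,"wy":0,"wz":0,"gripper":2},{"x":0.7,"y":-0.39,"z":0.22,"wx":0,"wy":0,"wz":0,"gripper":2},{"x":0.7,"y":-0.39,"z":0.22,"wx":0,"wy":0,"wz":0,"gripper":2},{"x":0.7,"y":-0.39,"z":0.22,"wx":0,"wy":0,"wz":0,"gripper":2},{"x":0.7,"y":-0.39,"z":0.22,"wx":0,"wy":0,"wz":0,"gripper":2},{"x":0.7,"y":-0.39,"z":0.22,"wx":0,"wy":0,"wz":0,"gripper":2},{"x":0.7,"y":-0.39,"z":0.22,"wx":0,"wy":0,"wz":0,"gripper":2},{"x":0.7,"y":-0.39,"z":0.22,"wx":0,"wy":0,"wz":0,"gripper":2},{"x":0.6,"y":-0.33,"z":0.18,"wx":0,"wy":0,"wz":0,"gripper":2},{"x":0.6,"y":-0.33,"z":0.18,"wx":0,"wy":0,"wz":0,"gripper":2},{"x":0.4,"y":-0.22,"z":0.12,"wx":0,"wy":0,"wz":0,"gripper":2},{"x":0.2,"y":-0.11,"z":0.06,"wx":0,"wy":0,"wz":0,"gripper":2},{"x":0,"y":0,"z":0,"wx":0,"wy":0,"wz":0,"gripper":2},{"x":0,"y":0,"z":0,"wx":0,"wy":0,"wz":0,"gripper":2}]'
python3 - <<'E'
from k import *
go(hang(-.08,.308),MH)
c=cam("scene"); crop(c,160,60,133,100,"s13.png")
c=cam("top"); crop(c,250,140,133,100,"t13.png")
E
```

```text
clock: 18.5
ee_pos: [0.4519, -0.1838, 0.2155]
orientation: [0.122, -0.487, 0.839, -0.21]
contact_force: [-1.1, -0.0, -3.9]
grip_width: 0.0111
pos [ 0.452 -0.184  0.215] clock 18.50 grip 11.1 F [-1.055 -0.049 -3.936] q [-0.666  0.123  1.832  0.107  0.703  1.36 ]
turn units(6deg) [-0.016  0.003  0.006] | shift units in present axes [-0.117  0.08   0.004] | in target axes [-0.117  0.08   0.005]
```

View pics/s13.png

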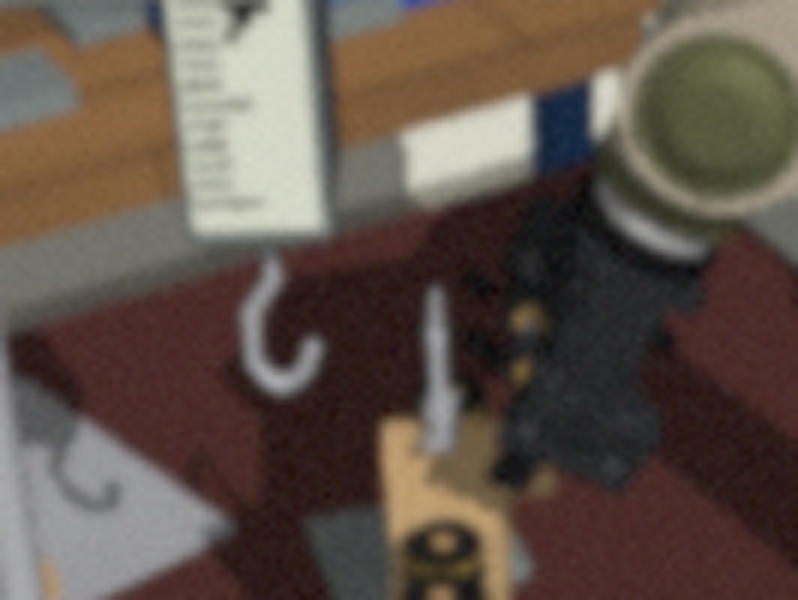

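View pics/t13.png

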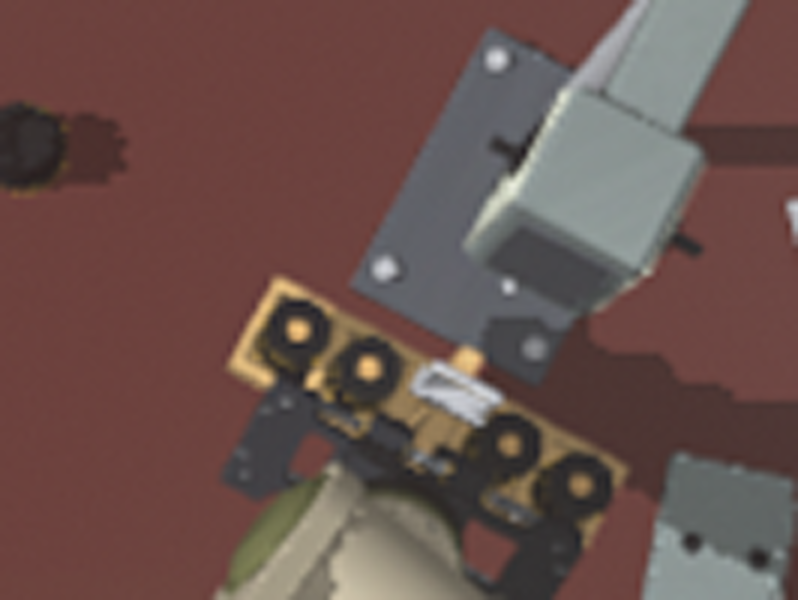

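The bail is edge-on at (436,300) in the scene crop, level with the hook and clear of it. I'll overlay the predicted bar and tip to check the alignment.

```bash
python3 - <<'E'
from k import *
s=sensors.state();p=s["ee_pos"]
a=np.radians(SC[2]);X=np.array([np.cos(a),np.sin(a),0]);Y=np.array([-np.sin(a),np.cos(a),0])
b=p+X*.0285+[0,0,.0938]
d=b-np.array([SC[0],SC[1],.28]);print("bail rel seat in scale axes",d@X,d@Y,d[2])
bar=[b+Y*u for u in np.linspace(-.018,.018,15)]
hk=[CW([-.016,0,.298],SC),CW([0,0,.273],SC),CW([0,0,.28],SC),CW([.013,0,.314],SC)]
pts=np.array(bar+hk)
c=cam("scene");crop(c,190,90,80,60,"s14.png",proj(c,pts))
c=cam("top");crop(c,300,175,60,45,"t14.png",proj(c,pts))
E
```

```text
bail rel seat in scale axes -0.07807651439750157 -0.002923763344635248 0.02946385067519075
```

View pics/s14.png

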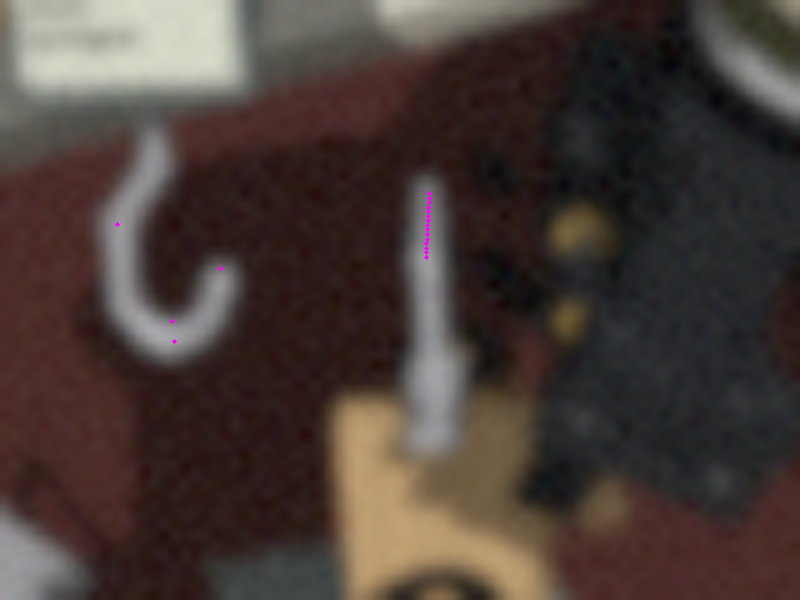

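View pics/t14.png

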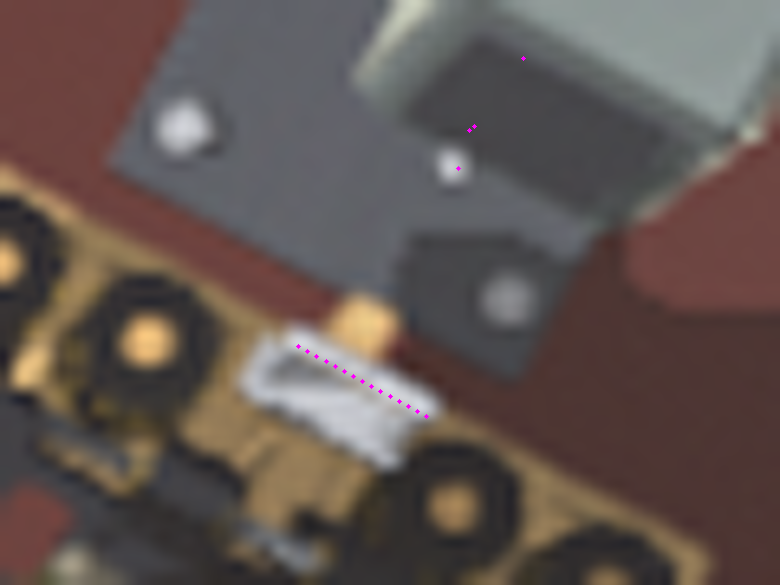

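```bash
python3 - <<'E'
from k import *
go(hang(-.001,.309,.001),MH)
E
```

```text
pos [ 0.452 -0.183  0.216] clock 18.70 grip 11.6 F [ 0.739 -0.289 -5.212] q [-0.665  0.122  1.832  0.107  0.703  1.359]
turn units(6deg) [-0.024  0.008  0.02 ] | shift units in present axes [-0.123 -2.252  1.228] | in target axes [-0.129 -2.255  1.222]
```

```bash
python3 -m jog '[{"x":-0.06,"y":-0.1,"z":0.05,"wx":0,"wy":0,"wz":0,"gripper":2},{"x":-0.07,"y":-0.22,"z":0.12,"wx":0,"wy":0,"wz":0,"gripper":2},{"x":0,"y":-0.3,"z":0.16,"wx":0,"wy":0,"wz":0,"gripper":2},{"x":0,"y":-0.3,"z":0.16,"wx":0,"wy":0,"wz":0,"gripper":2},{"x":0,"y":-0.3,"z":0.16,"wx":0,"wy":0,"wz":0,"gripper":2},{"x":0,"y":-0.2,"z":0.11,"wx":0,"wy":0,"wz":0,"gripper":2},{"x":0,"y":0,"z":0,"wx":0,"wy":0,"wz":0,"gripper":2},{"x":0,"y":0,"z":0,"wx":0,"wy":0,"wz":0,"gripper":2}]'
python3 - <<'E'
from k import *
go(hang(-.001,.309,.001),MH)
c=cam("scene");crop(c,190,90,80,60,"s15.png")
E
```

```text
clock: 19.37
ee_pos: [0.4963, -0.2049, 0.2154]
orientation: [0.122, -0.487, 0.839, -0.21]
contact_force: [-0.2, -0.4, -3.8]
grip_width: 0.0116
pos [ 0.496 -0.205  0.215] clock 19.37 grip 11.6 F [-0.182 -0.368 -3.803] q [-0.639  0.209  1.721  0.085  0.726  1.401]
turn units(6deg) [-0.017  0.002  0.009] | shift units in present axes [-0.025 -0.819  0.444] | in target axes [-0.026 -0.819  0.443]
```

View pics/s15.png

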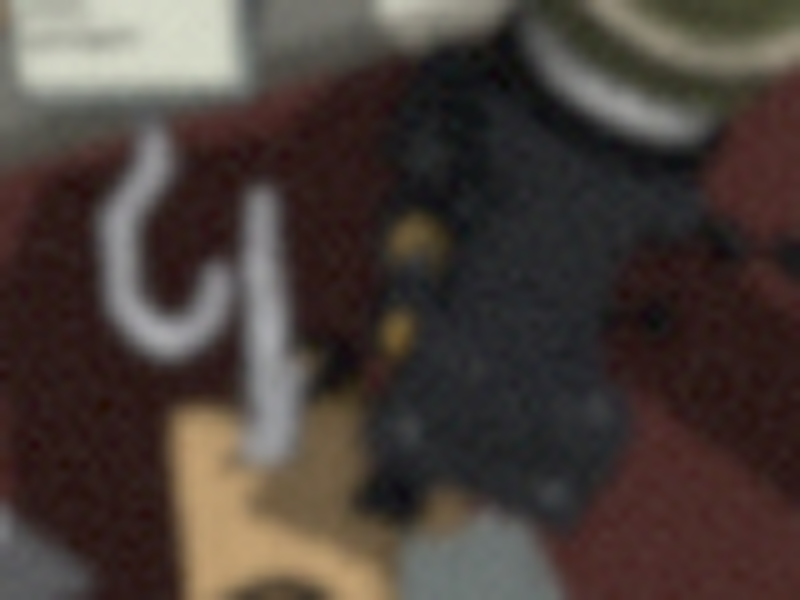

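The bar's middle at about (262,230) passes roughly 8 mm above the hook tip at (224,262). Continuing over it.

```bash
python3 -m jog '[{"x":-0.02,"y":-0.1,"z":0.05,"wx":0,"wy":0,"wz":0,"gripper":2},{"x":0,"y":-0.2,"z":0.11,"wx":0,"wy":0,"wz":0,"gripper":2},{"x":0,"y":-0.22,"z":0.12,"wx":0,"wy":0,"wz":0,"gripper":2},{"x":0,"y":-0.2,"z":0.11,"wx":0,"wy":0,"wz":0,"gripper":2},{"x":0,"y":-0.1,"z":0.05,"wx":0,"wy":0,"wz":0,"gripper":2},{"x":0,"y":0,"z":0,"wx":0,"wy":0,"wz":0,"gripper":2},{"x":0,"y":0,"z":0,"wx":0,"wy":0,"wz":0,"gripper":2}]'
python3 - <<'E'
from k import *
go(hang(-.001,.280,.001),MH)
c=cam("scene");crop(c,190,90,80,60,"s16.png")
c=cam("top");crop(c,300,160,80,60,"t16.png")
E
```

```text
clock: 20.0
ee_pos: [0.5207, -0.2182, 0.2156]
orientation: [0.122, -0.487, 0.839, -0.21]
contact_force: [-0.6, 0.1, -4.6]
grip_width: 0.0116
pos [ 0.521 -0.218  0.216] clock 20.00 grip 11.6 F [-0.624  0.13  -4.619] q [-0.63   0.255  1.655  0.077  0.745  1.416]
turn units(6deg) [-0.021  0.002  0.009] | shift units in present axes [-0.003  0.457  0.866] | in target axes [-0.003  0.455  0.867]
```

View pics/s16.png

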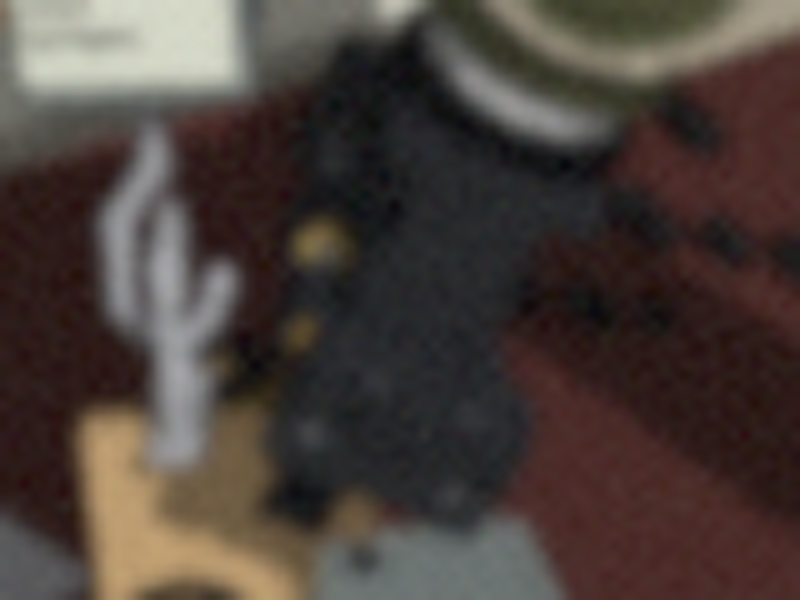

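View pics/t16.png

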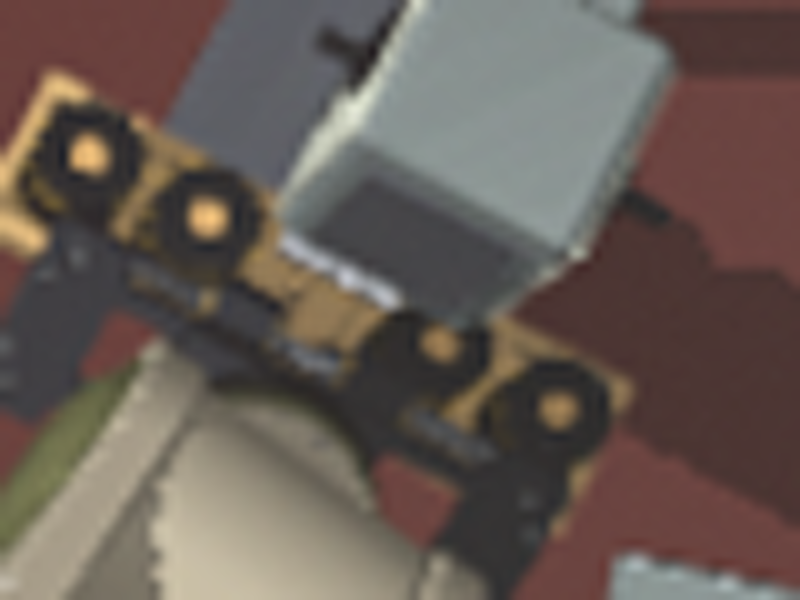

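The bar at (170,240) is between the shank (115,250) and the tip (225,270). Lowering into the seat.

```bash
python3 -m jog '[{"x":0,"y":0.03,"z":0.05,"wx":0,"wy":0,"wz":0,"gripper":2},{"x":0,"y":0.06,"z":0.12,"wx":0,"wy":0,"wz":0,"gripper":2},{"x":0,"y":0.07,"z":0.13,"wx":0,"wy":0,"wz":0,"gripper":2},{"x":0,"y":0.07,"z":0.13,"wx":0,"wy":0,"wz":0,"gripper":2},{"x":0,"y":0.07,"z":0.13,"wx":0,"wy":0,"wz":0,"gripper":2},{"x":0,"y":0.06,"z":0.12,"wx":0,"wy":0,"wz":0,"gripper":2},{"x":0,"y":0.05,"z":0.09,"wx":0,"wy":0,"wz":0,"gripper":2},{"x":0,"y":0.03,"z":0.06,"wx":0,"wy":0,"wz":0,"gripper":2},{"x":0,"y":0,"z":0,"wx":0,"wy":0,"wz":0,"gripper":2},{"x":0,"y":0,"z":0,"wx":0,"wy":0,"wz":0,"gripper":2}]'
python3 - <<'E'
from k import *
go(hang(-.001,.240,.001),MH)
c=cam("scene");crop(c,190,90,80,60,"s17.png")
E
```

```text
clock: 20.93
ee_pos: [0.5208, -0.2183, 0.1876]
orientation: [0.122, -0.487, 0.839, -0.21]
contact_force: [-0.1, 0.2, -4.5]
grip_width: 0.0113
pos [ 0.521 -0.218  0.188] clock 20.93 grip 11.3 F [-0.089  0.213 -4.517] q [-0.63   0.29   1.7    0.084  0.665  1.407]
turn units(6deg) [-0.026  0.001  0.008] | shift units in present axes [-0.005  0.65   1.218] | in target axes [-0.005  0.647  1.22 ]
```

View pics/s17.png

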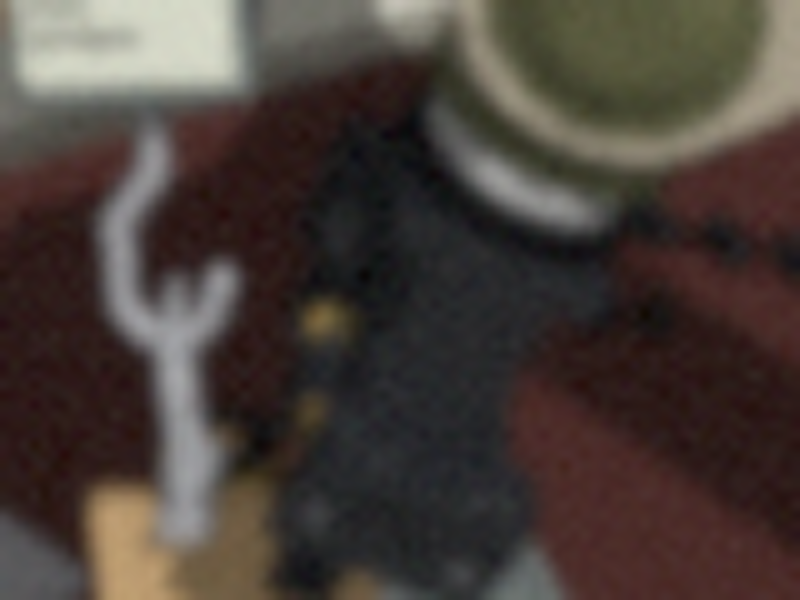

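The bar is at the bottom of the hook, (178,300). Now loading the spring slowly.

```bash
python3 -m jog '[{"x":0,"y":0.03,"z":0.05,"wx":0,"wy":0,"wz":0,"gripper":2},{"x":0,"y":0.04,"z":0.075,"wx":0,"wy":0,"wz":0,"gripper":2},{"x":0,"y":0.05,"z":0.09,"wx":0,"wy":0,"wz":0,"gripper":2},{"x":0,"y":0.05,"z":0.09,"wx":0,"wy":0,"wz":0,"gripper":2},{"x":0,"y":0.05,"z":0.09,"wx":0,"wy":0,"wz":0,"gripper":2},{"x":0,"y":0.05,"z":0.09,"wx":0,"wy":0,"wz":0,"gripper":2},{"x":0,"y":0.05,"z":0.09,"wx":0,"wy":0,"wz":0,"gripper":2},{"x":0,"y":0.05,"z":0.09,"wx":0,"wy":0,"wz":0,"gripper":2},{"x":0,"y":0.05,"z":0.09,"wx":0,"wy":0,"wz":0,"gripper":2},{"x":0,"y":0.04,"z":0.075,"wx":0,"wy":0,"wz":0,"gripper":2},{"x":0,"y":0.03,"z":0.05,"wx":0,"wy":0,"wz":0,"gripper":2},{"x":0,"y":0,"z":0,"wx":0,"wy":0,"wz":0,"gripper":2},{"x":0,"y":0,"z":0,"wx":0,"wy":0,"wz":0,"gripper":2}]'
python3 - <<'E'
from k import *
go(hang(-.001,.240,.001),MH)
F=[]
c=cam("scene");crop(c,170,50,100,130,"s18.png",s=4)
for i in range(3): F.append(sensors.state()["contact_force"]);
print(F[-1])
E
```

```text
clock: 22.07
ee_pos: [0.5205, -0.2181, 0.1575]
orientation: [0.122, -0.487, 0.839, -0.211]
contact_force: [1.4, -0.6, -1.3]
grip_width: 0.0113
pos [ 0.52  -0.218  0.158] clock 22.07 grip 11.3 F [ 1.411 -0.646 -1.282] q [-0.63   0.331  1.745  0.095  0.578  1.393]
turn units(6deg) [-0.03   0.001  0.009] | shift units in present axes [-0.005  0.166  0.339] | in target axes [-0.005  0.164  0.339]
[ 1.308 -0.881 -1.091]
```

View pics/s18.png

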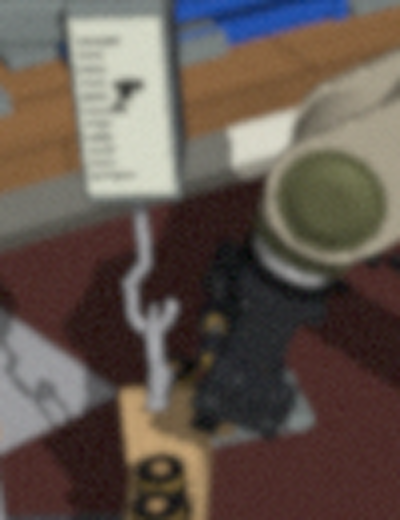

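The pointer is moving down and the hook has sunk about 29 mm, with 1.2 N left in the hand. Lowering further.

```bash
python3 -m jog '[{"x":0,"y":0.03,"z":0.05,"wx":0,"wy":0,"wz":0,"gripper":2},{"x":0,"y":0.04,"z":0.075,"wx":0,"wy":0,"wz":0,"gripper":2},{"x":0,"y":0.04,"z":0.075,"wx":0,"wy":0,"wz":0,"gripper":2},{"x":0,"y":0.04,"z":0.075,"wx":0,"wy":0,"wz":0,"gripper":2},{"x":0,"y":0.03,"z":0.06,"wx":0,"wy":0,"wz":0,"gripper":2},{"x":0,"y":0,"z":0,"wx":0,"wy":0,"wz":0,"gripper":2},{"x":0,"y":0,"z":0,"wx":0,"wy":0,"wz":0,"gripper":2},{"x":0,"y":0,"z":0,"wx":0,"wy":0,"wz":0,"gripper":2}]'
python3 - <<'E'
from k import *
F=[];Tq=[]
for i in range(6):
    c=cam("scene"); s=sensors.state(); F.append(s["contact_force"]);Tq.append(s["torque"])
print(np.mean(F,0),np.std(F,0),np.mean(Tq,0))
go(hang(-.001,.240,.001),MH)
E
```

```text
clock: 22.78
ee_pos: [0.5204, -0.218, 0.1461]
orientation: [0.122, -0.487, 0.839, -0.211]
contact_force: [2.5, -1.3, -0.2]
grip_width: 0.0119
[ 2.404 -1.523  0.033] [0.446 0.653 0.51 ] [ 0.098  0.024 -0.009]
pos [ 0.52  -0.218  0.146] clock 23.08 grip 11.5 F [ 2.627 -1.885 -0.954] q [-0.63   0.348  1.761  0.1    0.545  1.387]
turn units(6deg) [-0.028  0.001  0.009] | shift units in present axes [-0.005 -0.019  0.005] | in target axes [-0.005 -0.019  0.005]
```

Vertical load is fully on the spring, but there is 2.8 N sideways. The bar is riding a little up the tip side, so I'll shift towards the seat and measure again.

```bash
python3 -m jog '[{"x":0,"y":-0.04,"z":0.024,"wx":0,"wy":0,"wz":0,"gripper":2},{"x":0,"y":-0.05,"z":0.024,"wx":0,"wy":0,"wz":0,"gripper":2},{"x":0,"y":0,"z":0,"wx":0,"wy":0,"wz":0,"gripper":2},{"x":0,"y":0,"z":0,"wx":0,"wy":0,"wz":0,"gripper":2}]'
python3 - <<'E'
from k import *
F=[];Tq=[]
for i in range(6):
    c=cam("scene"); s=sensors.state(); F.append(s["contact_force"]);Tq.append(s["torque"])
print(np.mean(F,0),np.std(F,0),np.mean(Tq,0))
go(hang(-.001,.240,.001),MH)
crop(c,190,90,80,90,"s19.png",s=6)
E
```

```text
clock: 23.42
ee_pos: [0.5224, -0.2191, 0.1455]
orientation: [0.122, -0.487, 0.839, -0.21]
contact_force: [-3.4, 1.8, -0.8]
grip_width: 0.0114
[-3.528  1.656 -0.138] [0.251 0.6   0.281] [ 0.291  0.358 -0.003]
pos [ 0.523 -0.219  0.146] clock 23.72 grip 11.2 F [-3.466  1.76  -0.531] q [-0.629  0.353  1.754  0.099  0.549  1.389]
turn units(6deg) [-0.021  0.002  0.01 ] | shift units in present axes [-0.003  0.059 -0.044] | in target axes [-0.003  0.059 -0.044]
```

View pics/s19.png

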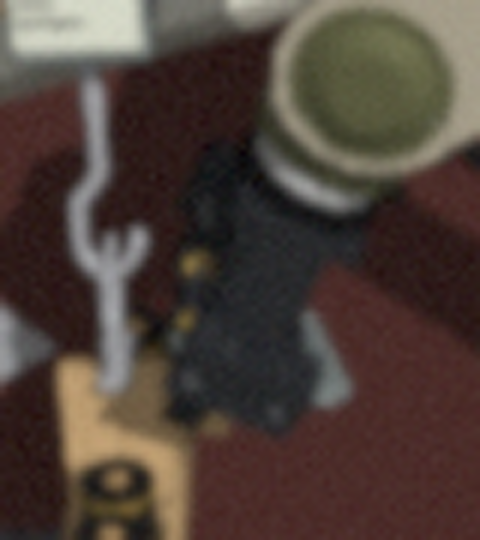

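```bash
python3 -m jog '[{"x":0,"y":0.03,"z":-0.016,"wx":0,"wy":0,"wz":0,"gripper":2},{"x":0,"y":0,"z":0,"wx":0,"wy":0,"wz":0,"gripper":2},{"x":0,"y":0,"z":0,"wx":0,"wy":0,"wz":0,"gripper":2}]'
python3 - <<'E'
from k import *
F=[];Tq=[]
for i in range(6):
    c=cam("scene"); s=sensors.state(); F.append(s["contact_force"]);Tq.append(s["torque"])
print(np.mean(F,0),np.std(F,0),np.mean(Tq,0),s["ee_pos"],s["clock"])
E
```

```text
clock: 23.97
ee_pos: [0.5222, -0.2191, 0.1462]
orientation: [0.122, -0.487, 0.839, -0.211]
contact_force: [-2.0, 0.9, -0.2]
grip_width: 0.0115
[-1.046  1.208 -0.121] [0.448 0.488 0.238] [0.234 0.249 0.022] [ 0.522 -0.219  0.146] 24.2667
```

```bash
python3 -m jog '[{"x":0,"y":0.012,"z":-0.006,"wx":0,"wy":0,"wz":0,"gripper":2},{"x":0,"y":0,"z":0,"wx":0,"wy":0,"wz":0,"gripper":2},{"x":0,"y":0,"z":0,"wx":0,"wy":0,"wz":0,"gripper":2}]'
python3 - <<'E'
from k import *
F=[];Tq=[]
for i in range(6):
    c=cam("scene"); s=sensors.state(); F.append(s["contact_force"]);Tq.append(s["torque"])
print(np.mean(F,0),np.std(F,0),np.mean(Tq,0),s["ee_pos"],s["clock"])
E
```

```text
clock: 24.52
ee_pos: [0.5219, -0.2189, 0.1461]
orientation: [0.122, -0.487, 0.839, -0.211]
contact_force: [-0.5, 0.3, 0.7]
grip_width: 0.0119
[ 0.31  -0.059 -0.165] [0.477 0.357 0.365] [0.166 0.158 0.05 ] [ 0.522 -0.219  0.146] 24.8167
```

Forces are near zero in every direction, so the spring is carrying the load. Easing the grip, then opening.

```bash
python3 -m jog '[{"x":0,"y":0,"z":0,"wx":0,"wy":0,"wz":0,"gripper":2},{"x":0,"y":0,"z":0,"wx":0,"wy":0,"wz":0,"gripper":2},{"x":0,"y":0,"z":0,"wx":0,"wy":0,"wz":0,"gripper":12.5},{"x":0,"y":0,"z":0,"wx":0,"wy":0,"wz":0,"gripper":14},{"x":0,"y":0,"z":0,"wx":0,"wy":0,"wz":0,"gripper":17},{"x":0,"y":0,"z":0,"wx":0,"wy":0,"wz":0,"gripper":21},{"x":0,"y":0,"z":0,"wx":0,"wy":0,"wz":0,"gripper":26},{"x":0,"y":0,"z":0,"wx":0,"wy":0,"wz":0,"gripper":32},{"x":0,"y":0,"z":0,"wx":0,"wy":0,"wz":0,"gripper":36},{"x":0,"y":0,"z":0,"wx":0,"wy":0,"wz":0,"gripper":36}]' 4
python3 - <<'E'
from k import *
c=cam("scene");crop(c,170,50,130,150,"s20.png",s=4)
c=cam("top");crop(c,290,150,100,75,"t20.png",s=8)
E
```

```text
clock: 25.65
ee_pos: [0.5217, -0.2188, 0.146]
orientation: [0.122, -0.487, 0.839, -0.21]
contact_force: [0.3, 0.6, 0.2]
grip_width: 0.0357
```

View pics/s20.png

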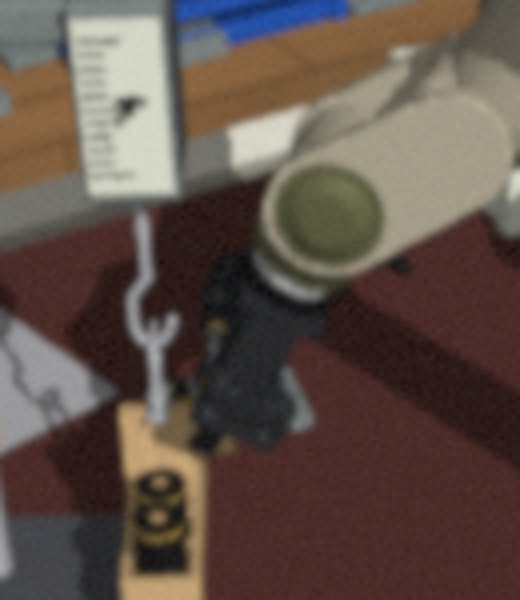

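View pics/t20.png

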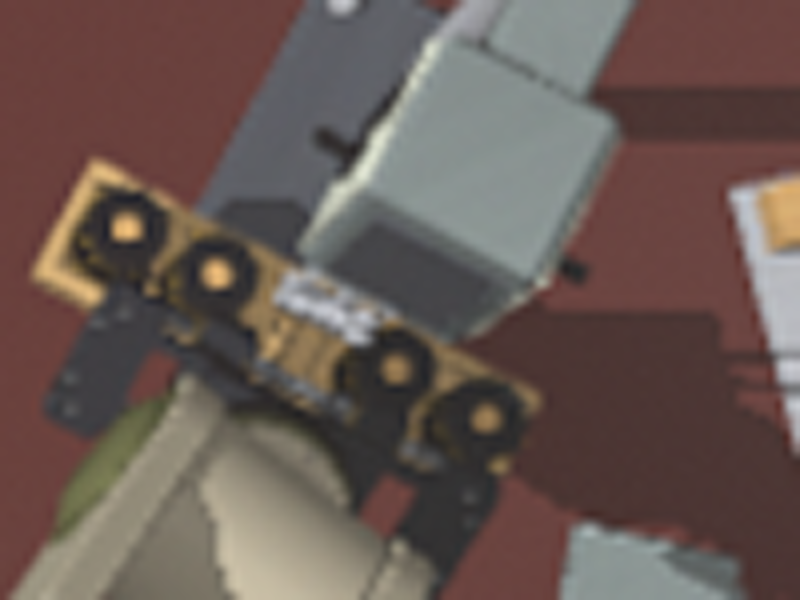

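The carrier hangs level on the hook and the fingers are open either side of the board. Retreating straight back along the tool axis.

```bash
python3 -m jog '[{"x":0,"y":0,"z":-0.1,"wx":0,"wy":0,"wz":0,"gripper":36},{"x":0,"y":0,"z":-0.3,"wx":0,"wy":0,"wz":0,"gripper":36},{"x":0,"y":0,"z":-0.5,"wx":0,"wy":0,"wz":0,"gripper":36},{"x":0,"y":0,"z":-0.6,"wx":0,"wy":0,"wz":0,"gripper":36},{"x":0,"y":0,"z":-0.6,"wx":0,"wy":0,"wz":0,"gripper":36},{"x":0,"y":0,"z":-0.6,"wx":0,"wy":0,"wz":0,"gripper":36},{"x":0,"y":0,"z":-0.6,"wx":0,"wy":0,"wz":0,"gripper":36},{"x":0,"y":0,"z":-0.6,"wx":0,"wy":0,"wz":0,"gripper":36},{"x":0,"y":0,"z":-0.4,"wx":0,"wy":0,"wz":0,"gripper":36},{"x":0,"y":0,"z":-0.2,"wx":0,"wy":0,"wz":0,"gripper":36},{"x":0,"y":0,"z":0,"wx":0,"wy":0,"wz":0,"gripper":36}]'
python3 - <<'E'
from k import *
c=cam("scene");crop(c,170,50,130,150,"s21.png",s=4)
c=cam("top");crop(c,290,150,100,75,"t21.png",s=8)
print(sensors.state()["q"])
E
```

```text
clock: 26.67
ee_pos: [0.4662, -0.187, 0.2666]
orientation: [0.122, -0.487, 0.839, -0.212]
contact_force: [-0.6, 0.4, 0.4]
grip_width: 0.0361
[-0.649  0.092  1.707  0.08   0.857  1.404]
```

View pics/s21.png

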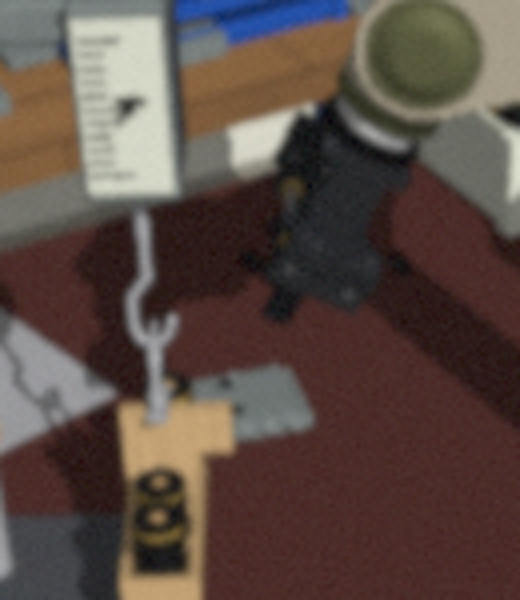

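View pics/t21.png

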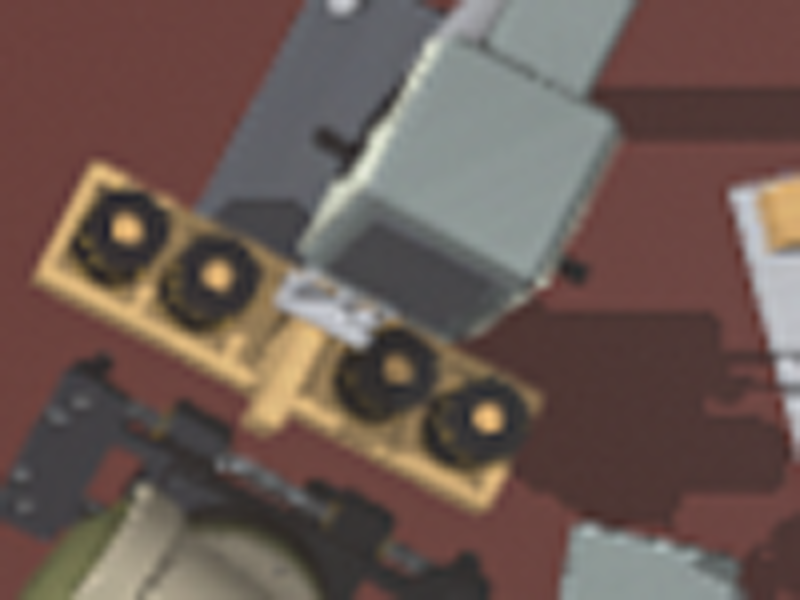

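The gripper is clear, the carrier hangs level and free, and all four drums are in it. I'll back off further, wait, and compare pictures over time to confirm it's at rest.

```bash
python3 -m jog '[{"x":0,"y":0,"z":-0.4,"wx":0,"wy":0,"wz":0,"gripper":36},{"x":0,"y":0,"z":-0.6,"wx":0,"wy":0,"wz":0,"gripper":36},{"x":0,"y":0,"z":-0.3,"wx":0,"wy":0,"wz":0,"gripper":36},{"x":0,"y":0,"z":0,"wx":0,"wy":0,"wz":0,"gripper":36},{"x":0,"y":0,"z":0,"wx":0,"wy":0,"wz":0,"gripper":36},{"x":0,"y":0,"z":0,"wx":0,"wy":0,"wz":0,"gripper":36},{"x":0,"y":0,"z":0,"wx":0,"wy":0,"wz":0,"gripper":36},{"x":0,"y":0,"z":0,"wx":0,"wy":0,"wz":0,"gripper":36},{"x":0,"y":0,"z":0,"wx":0,"wy":0,"wz":0,"gripper":36},{"x":0,"y":0,"z":0,"wx":0,"wy":0,"wz":0,"gripper":36},{"x":0,"y":0,"z":0,"wx":0,"wy":0,"wz":0,"gripper":36},{"x":0,"y":0,"z":0,"wx":0,"wy":0,"wz":0,"gripper":36},{"x":0,"y":0,"z":0,"wx":0,"wy":0,"wz":0,"gripper":36},{"x":0,"y":0,"z":0,"wx":0,"wy":0,"wz":0,"gripper":36},{"x":0,"y":0,"z":0,"wx":0,"wy":0,"wz":0,"gripper":36},{"x":0,"y":0,"z":0,"wx":0,"wy":0,"wz":0,"gripper":36},{"x":0,"y":0,"z":0,"wx":0,"wy":0,"wz":0,"gripper":36},{"x":0,"y":0,"z":0,"wx":0,"wy":0,"wz":0,"gripper":36},{"x":0,"y":0,"z":0,"wx":0,"wy":0,"wz":0,"gripper":36},{"x":0,"y":0,"z":0,"wx":0,"wy":0,"wz":0,"gripper":36}]'
python3 - <<'E'
from h import *
ref=None;prev=None
for i in range(16):
    c=cam("scene");g=cv2.cvtColor(c["color"][130:215,195:228],cv2.COLOR_RGB2GRAY).astype(np.float32)
    p=cv2.cvtColor(c["color"][60:95,190:212],cv2.COLOR_RGB2GRAY).astype(np.float32)
    if ref is None: ref,rp=g,p
    print([round(v,3) for v in cv2.phaseCorrelate(ref,g)[0]+cv2.phaseCorrelate(rp,p)[0]],end=" ")
t=cam("top")
for n,c in(("scene",c),("top",t)):
    o=cv2.imread(f"pics/raw_{n}0.png")
    cv2.imwrite(f"pics/fin_{n}.png",cv2.resize(np.hstack([o,c["color"][:,:,::-1]]),(800,300)))
    cv2.imwrite(f"pics/finb_{n}.png",cv2.resize(c["color"][:,:,::-1],(800,600)))
s=sensors.state();print(s["clock"],s["contact_force"])
E
```

```text
clock: 28.43
ee_pos: [0.4504, -0.178, 0.2994]
orientation: [0.122, -0.487, 0.839, -0.21]
contact_force: [-0.3, -0.3, 0.0]
grip_width: 0.0364
[0.0, 0.0, 0.0, 0.0] [-0.08, -0.07, 0.008, 0.006] [-0.058, -0.026, 0.019, 0.042] [-0.013, -0.004, -0.046, -0.036] [0.031, -0.07, 0.015, -0.036] [-0.047, -0.039, 0.004, -0.057] [-0.014, 0.006, -0.039, 0.019] [0.008, -0.034, 0.035, -0.017] [0.043, 0.028, 0.048, -0.021] [-0.01, -0.009, 0.011, -0.026] [-0.058, -0.018, 0.064, -0.03] [0.001, -0.057, 0.008, -0.063] [0.071, -0.014, 0.029, -0.001] [-0.014, 0.011, 0.078, -0.009] [-0.004, -0.004, -0.031, 0.007] [0.011, 0.066, 0.008, -0.005] 29.2833 [-0.38435436 -0.12070228 -0.1043935 ]
```

View pics/finb_scene.png

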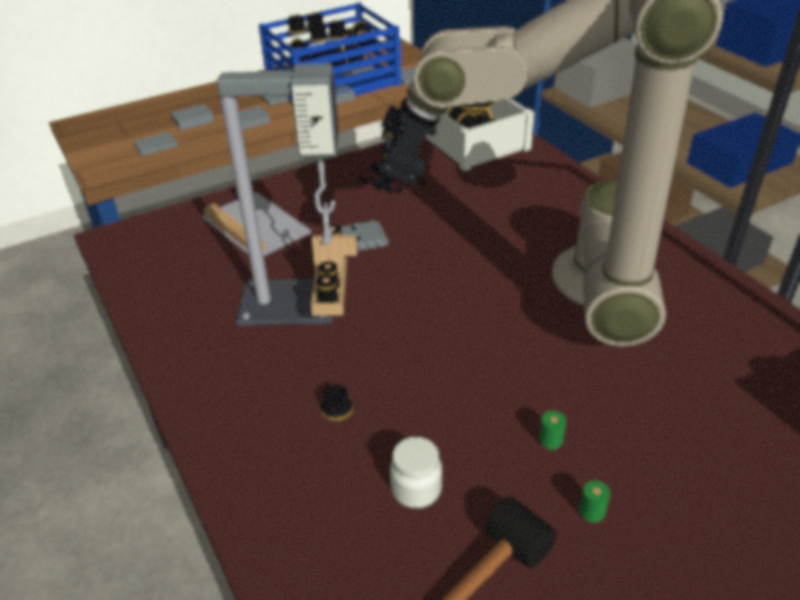

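View pics/finb_top.png

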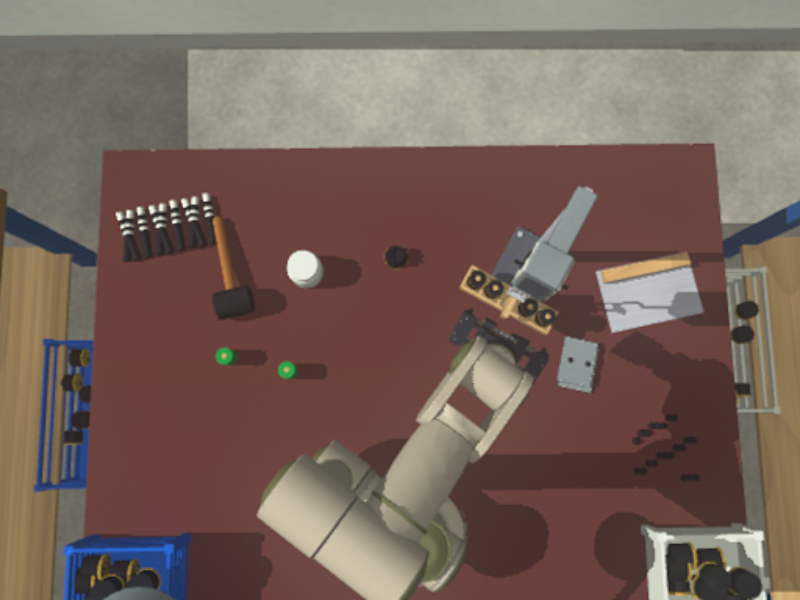

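The carrier hangs level at (325,275), and crown, pot, mallet, plates and green drums are where they were. Carrier and pointer stay within 0.1 px over 0.8 s, so everything is at rest. Handing in.

```bash
python3 -c "
from bench import arm
print(arm.hand_in())"
```

```text
the job is handed in; nothing more can be done
None
```

The job is done and handed in at about 29 s. The loose black drum stands in the empty place of the carrier, and the carrier hangs free by its bail on the scale's hook. No verdict was reported.

- **Drum:** I gripped it, set it down and let go. Measured in the picture afterwards, it was within about 2 mm of its nominal spot. In the last top view it was still in its place.
- **Hanging:** I brought the bail over the hook tip and lowered it slowly until the hand carried almost no vertical load. By the arm position the hook had sunk about 40 mm. A sideways force of 3 to 4 N showed up at that point. I shifted the carrier 1 to 2 mm until it was near zero, then released.
- **Last checks:** The gripper is well clear and touches nothing. The carrier looks level, and pointer and carrier moved less than 0.1 pixel over 0.8 s. Crown, mallet, plates, glue pot and green drums look unmoved in both views.
- **What disagreed:** The hook's bottom first sat 1.7 pixels off the model. Reading the 11 mm as measured to the outside of the wire accounts for it. I judged level and the 40 mm sink by eye and arm position, not with a separate final fit.

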